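# Light the inspection lamps at the deburring counter

### The job

Get the deburring counter ready for the burr check: first turn the extraction box's selector to the third click clockwise from its end stop. Then take every inspection lamp that hangs on the rack off its bar, switch it on by pushing its end button fully home against the round steel block, and stand it, button end down, in the caddy. Leave the other loose things on the counter where they lie.

Things in the scene. Friction and masses are not known exactly. Their poses are not given: they have to be found in the camera images.
- lampA: Slim inspection lamp, about 120 g: round barrel 26 mm across, 160 mm long. Origin: centre of the barrel's button end; z along the barrel, away from the button (up as it hangs). A flat steel hook 20 mm wide on its +x side: an arm 95-100 mm up z, and from it a leg 29-34 mm out in x, reaching down to 60 mm up z. The 60 mm above the hook are free to grip across. May be absent
- lampB: Slim inspection lamp, about 120 g: round barrel 26 mm across, 160 mm long. Origin: centre of the barrel's button end; z along the barrel, away from the button (up as it hangs). A flat steel hook 20 mm wide on its +x side: an arm 95-100 mm up z, and from it a leg 29-34 mm out in x, reaching down to 60 mm up z. The 60 mm above the hook are free to grip across. May be absent
- lampC: Slim inspection lamp, about 120 g: round barrel 26 mm across, 160 mm long. Origin: centre of the barrel's button end; z along the barrel, away from the button (up as it hangs). A flat steel hook 20 mm wide on its +x side: an arm 95-100 mm up z, and from it a leg 29-34 mm out in x, reaching down to 60 mm up z. The 60 mm above the hook are free to grip across. May be absent
- lampD: Slim inspection lamp, about 120 g: round barrel 26 mm across, 160 mm long. Origin: centre of the barrel's button end; z along the barrel, away from the button (up as it hangs). A flat steel hook 20 mm wide on its +x side: an arm 95-100 mm up z, and from it a leg 29-34 mm out in x, reaching down to 60 mm up z. The 60 mm above the hook are free to grip across. May be absent
- lampE: Slim inspection lamp, about 120 g: round barrel 26 mm across, 160 mm long. Origin: centre of the barrel's button end; z along the barrel, away from the button (up as it hangs). A flat steel hook 20 mm wide on its +x side: an arm 95-100 mm up z, and from it a leg 29-34 mm out in x, reaching down to 60 mm up z. The 60 mm above the hook are free to grip across. May be absent
- lampA_button (a joint): End button of lampA: 0 = out (off), 0.009 m = fully home (on). It is 24 mm in diameter, sticks out 12 mm below the barrel's end when out and 3 mm when home, needs about 6 N, and stays where it is pushed
- lampB_button (a joint): End button of lampB: 0 = out (off), 0.009 m = fully home (on). It is 24 mm in diameter, sticks out 12 mm below the barrel's end when out and 3 mm when home, needs about 6 N, and stays where it is pushed
- lampC_button (a joint): End button of lampC: 0 = out (off), 0.009 m = fully home (on). It is 24 mm in diameter, sticks out 12 mm below the barrel's end when out and 3 mm when home, needs about 6 N, and stays where it is pushed
- lampD_button (a joint): End button of lampD: 0 = out (off), 0.009 m = fully home (on). It is 24 mm in diameter, sticks out 12 mm below the barrel's end when out and 3 mm when home, needs about 6 N, and stays where it is pushed
- lampE_button (a joint): End button of lampE: 0 = out (off), 0.009 m = fully home (on). It is 24 mm in diameter, sticks out 12 mm below the barrel's end when out and 3 mm when home, needs about 6 N, and stays where it is pushed
- rack: Fixed steel rack: two bars of 8 mm along its y, centred 165 and 95 mm above the counter, between posts 490 mm apart, 185 mm tall. Origin: on the counter under the bars. Lamps hang at places 90 mm apart on the upper bar, on its -x (robot's) side, 18 mm from its axis, hooks over it, origins 74 mm above the counter; raise one over 35 mm to free its hook, then draw it to -x
- block_top (a point): Centre of the flat top of the fixed round steel block, 100 mm in diameter, 30 mm high
- caddy: Loose grey plastic caddy, 160 (x) x 215 (y) x 110 mm high, 0.8 kg, open on top, walls and floor 5 mm, split into 2 (along x) by 3 (along y) compartments by 5 mm cross walls 94 mm high; compartment centres lie at x = +-39 mm, y = -70, 0 and 70 mm. Origin: centre of its underside
- selector (a joint): Detented selector of the extraction box, rad: 0 at its end stop, growing clockwise seen from above, a click every 0.436 rad (25 degrees), far stop at the fifth click 2.18. The third click is 1.309. The detents take about 0.07 N m and pull it into the nearest click
- selector_grip (a point): On the selector's vertical axis at the height to grip, 109 mm above the counter. The selector is a black disc with an upright bar 64 mm long, 14 mm thick, from 91 to 121 mm above the counter; the bar lies along this point's x, which turns with it; a white line on top marks its pointer end (+x)
- extractor: Fixed grey extraction box, 160 x 160 mm, 80 mm high, with the selector in the middle of its top and six white ticks round it, one per click; the first tick, the end stop, is towards the box's +x. Origin: centre of its underside
- picktool: Bystander: steel pick-off tool, 160 mm long along its x, 18 mm thick, lying between the block and the rack
- hingeA: Bystander: white nylon hinge half, 62 x 80 mm, lying
- hingeB: Bystander: white nylon hinge half, 62 x 80 mm, lying
- elbow: Bystander: grey PVC pipe elbow, legs 64 mm long along its x and y, 44 mm thick, lying
- dialface: Bystander: smoky acrylic dial face, disc of 100 mm diameter, 5 mm thick, lying
- partscup: Bystander: steel cup, 80 mm across, 70 mm tall

How it is judged (in metres and radians):
On the way, in this order (a step that is already met when the one before it is completed fails the run):
1. the selector stands at the third click (value of joint selector between 1.16 and 1.46 rad), for 0.3 s.
2. every lamp's button is fully home (value of joint each of lampA_button, lampB_button, lampC_button, lampD_button, lampE_button above 0.007 m), for 0.1 s.
At the end, for the whole second after the job is handed in: The selector rests at its third click (within 0.15 rad), every lamp present has its button home (at least 7 of 9 mm) and stands at rest in the caddy, button end down (origin within the caddy's walls and less than 40 mm above its underside, leaning less than 0.7 rad), and the caddy is upright (all of step 1 and all of step 2 and x of lampA in the frame of caddy between -0.08 and 0.08 m and y of lampA in the frame of caddy between -0.1075 and 0.1075 m and z of each of lampA, lampB, lampC, lampD, lampE in the frame of caddy below 0.04 m and angle between each of lampA, lampB, lampC, lampD, lampE's own z axis and vertical below 0.7 rad and linear speed of each of lampA, lampB, lampC, lampD, lampE below 0.03 m/s and x of lampB in the frame of caddy between -0.08 and 0.08 m and y of lampB in the frame of caddy between -0.1075 and 0.1075 m and x of lampC in the frame of caddy between -0.08 and 0.08 m and y of lampC in the frame of caddy between -0.1075 and 0.1075 m and x of lampD in the frame of caddy between -0.08 and 0.08 m and y of lampD in the frame of caddy between -0.1075 and 0.1075 m and x of lampE in the frame of caddy between -0.08 and 0.08 m and y of lampE in the frame of caddy between -0.1075 and 0.1075 m and angle between caddy's own z axis and vertical below 0.1 rad); the robot touches nothing.
It fails at once if a lamp's button is pushed in anywhere but on the steel block ((value of joint lampA_button between 0.003 and 0.007 m and velocity of joint lampA_button above 0.004 m/s and horizontal distance between lampA and block_top above 0.065 m) or (value of joint lampB_button between 0.003 and 0.007 m and velocity of joint lampB_button above 0.004 m/s and horizontal distance between lampB and block_top above 0.065 m) or (value of joint lampC_button between 0.003 and 0.007 m and velocity of joint lampC_button above 0.004 m/s and horizontal distance between lampC and block_top above 0.065 m) or (value of joint lampD_button between 0.003 and 0.007 m and velocity of joint lampD_button above 0.004 m/s and horizontal distance between lampD and block_top above 0.065 m) or (value of joint lampE_button between 0.003 and 0.007 m and velocity of joint lampE_button above 0.004 m/s and horizontal distance between lampE and block_top above 0.065 m)).
It fails at once if a bystander is moved more than 4 cm (distance of any of picktool, hingeA, hingeB, elbow, dialface, partscup from where it was at the start of the episode above 0.04 m).
Of lampA, lampB, lampC, lampD, lampE only 3 to 4 are there at a start; the rules pass over those that are not, and their reading is None.
At some moment in a run one of caddy may be knocked a few centimetres aside while the robot is not near it.
It also fails if it takes over 210 s, if anything falls off the work surface, if the arm or the gripper's body presses on something with over 40 N, if the wrist force passes 120 N, or if a joint passes its speed limit or range.

### The arm

A 7-joint arm with a two-finger parallel gripper is mounted at the origin on the work surface. World frame = base frame: x ahead of the robot, y to its left, z up, the work surface at z = 0. Lengths are in m, angles in degrees, forces in N, time in s.
With the tool pointing down it reaches from about 0.425 to 0.875 m from the base axis. Payload 4.7 kg.
Tool frame: the origin (TCP) lies at the very end of the fingers, on their centre line; the grasp point (between the pads) lies 19 mm behind it (pinch_z is the distance from the TCP to the grasp point, in m); z points along the fingers, y is the direction in which the jaws open and shut (so a half turn about z gives the same grasp; the last joint's range is limited). The gripper opens to 87 mm and grips with 3 to 60 N. Pads are 19 mm wide; open, the fingers measure 117 mm over their backs; the gripper's body (75 mm by 190 mm) begins 51 mm behind the grasp point.
Start: joints at [72.714, 18.392, -4.016, 83.108, 1.295, 78.541, -3.26], TCP at [0.202, -0.618, 0.223] pointing down, gripper open.
Joint ranges: [-163.93, 163.93], [-17.29, 119.83], [-79.2, 71.16], [3.27, 140.29], [-89.18, 269.18], [5.43, 117.66], [-154.24, 154.24]. Speed limits (degrees/s): [147.25, 147.25, 180, 180, 180, 180, 180].

### API

Orientations are given as [roll, pitch, yaw] about the fixed x, y, z axes, in that order (R = Rz(yaw) Ry(pitch) Rx(roll)).
In Python, from cell import get_obs, read_camera, camera_params, sign_off, pinch_z gives the robot as it stands.
- The arm moves only by the shell command python3 -m handwheel 'ROWS' [FORCE]. ROWS is JSON, a list of rows, each a list of 5 numbers: the finger opening in m, from 0 to 0.087, then the shift along the tool's x, y, z in m, then the turn about the tool's z in rad. In form: [[jaw, tx, ty, tz, twist], ...]. A call has 1 to 20 rows; each row is the pose to reach, as a shift and turn from the pose commanded when the call began, along the tool's axes at that moment; what a row does not reach only later rows make up. A row lasts 1/10 s, in which the tool goes at most 50 mm and 8.59 degrees, less where a joint would pass 70% of its speed; a pose out of reach is approached as far as the arm can. A call with a gripper value outside its range is refused whole. The fingers move at their own pace and stop on an object; FORCE is the grip in N (left out, the last holds). Time passes only in rows, so rows that repeat a pose let the fingers close. It gives the time, the measured TCP pose, the force and the opening at its end, in the units of the state.
- get_obs(): the state, without advancing time (a new reading comes with each control period).
- read_camera(name): name is "scene" or "top" or "wrist"; returns the picture (400x640x3 uint8, blue, green, red); there is no depth.
- camera_params(name): a dict with "camera_matrix" (3x3 intrinsics, pixels), "R" (3x3) and "t" (3): a world point X has camera coordinates R X + t. Camera axes: x right, y down, z forward; pixel columns grow to the right and rows downward; lengths in m; the calibration is good to about 2 mm. A picture is of the moment at which its call begins: read the wrist's pose just before it. camera_params takes no time and is no camera call; for the wrist camera it gives the pose at the moment of the call.
- sign_off(): hands the job in, once; it reports no verdict.
The state is a dict: "time_s": time; "qpos": joint angles; "joint_velocities": joint speeds; "effort": joint torques, N m; "tool_pos": TCP position; "tool_rot": TCP orientation; "force": force on the tool from outside, world axes, zero at the start; "wrist_torque": the same for the moment, N m; "grip_width": finger opening in m.
Only numpy, scipy, OpenCV 4.12 (cv2) and the standard library are available. Lean on these libraries where they do the work, as an engineer would, in place of code of your own. Each camera call takes 0.05 s, during which the arm holds its last target.

## Working session

There is one attempt and no reset: what is moved stays moved. The work goes in short steps, Python scripts to look and compute and a shell command to move; the robot and the scene stay as the last step left them, time stands still between calls to the robot, and variables do not carry over. Pictures are saved under pics/ and viewed, and the job is handed in when it is done.

```bash
ls; mkdir -p pics; python3 - <<'E'
from cell import *
import cv2,numpy as np
print(get_obs(),pinch_z)
for n in ("scene","top","wrist"):
    p=camera_params(n);print(n,np.round(p["camera_matrix"],1).tolist(),np.round(p["R"],3).tolist(),np.round(p["t"],3).tolist())
    cv2.imwrite(f"pics/{n}0.png",read_camera(n))
E
```

```text
pics
{'time_s': 0.0, 'qpos': array([72.71311674, 18.43884799, -4.01476755, 83.17629704,  1.29617324,
       78.53999545, -3.25946062]), 'joint_velocities': array([ 0.05270173, -0.03942227, -0.05202358, -0.00615619, -0.07260342,
        0.02942779, -0.06696899]), 'effort': array([ 3.51922199e-04, -4.91285491e+01, -4.03824449e-01, -3.12525880e+01,
       -6.40320126e-02,  4.37951123e-02,  1.70802819e-04]), 'tool_pos': array([ 0.20164548, -0.61734194,  0.22145159]), 'tool_rot': array([-1.79890166e+02,  7.18236946e-03,  1.80967193e+01]), 'force': array([ 0.05783074,  0.72485725, -0.50124141]), 'wrist_torque': array([-0.00212553,  0.01993644,  0.01367541]), 'grip_width': 0.08723834778440812} 0.0187
scene [[478.2, 0.0, 318.0], [0.0, 478.2, 203.0], [0.0, 0.0, 1.0]] [[-0.521, 0.853, -0.004], [0.449, 0.27, -0.852], [-0.726, -0.446, -0.524]] [0.21, -0.213, 1.621]
top [[433.8, 0.0, 319.3], [0.0, 433.8, 197.7], [0.0, 0.0, 1.0]] [[0.009, -1.0, -0.01], [-0.99, -0.008, -0.141], [0.141, 0.011, -0.99]] [0.128, 0.591, 1.076]
wrist [[298.2, 0.0, 320.0], [0.0, 298.2, 199.1], [0.0, 0.0, 1.0]] [[0.31, -0.951, -0.002], [-0.917, -0.3, 0.263], [-0.251, -0.08, -0.965]] [-0.649, -0.032, 0.39]
```

View pics/scene0.png

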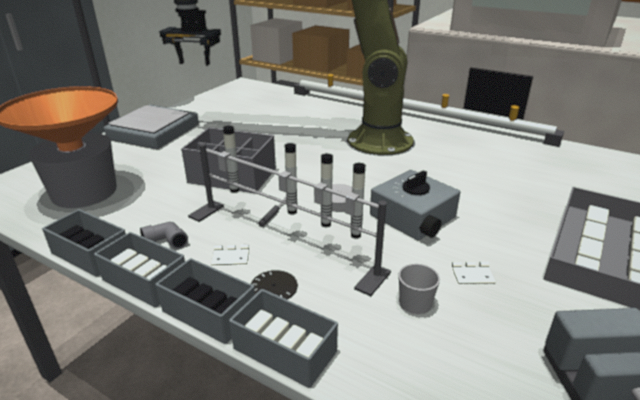

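View pics/top0.png

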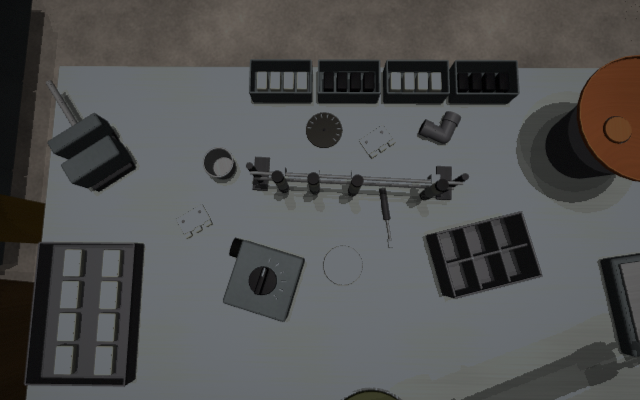

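View pics/wrist0.png

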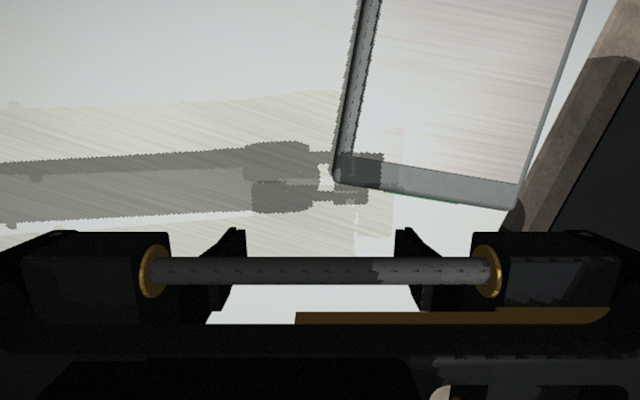

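The top view shows the rack at row ~180 with four lamps at columns ~281, 314, 354 and 437. The extractor is at (263,280), the block is a faint circle at (343,265), and the caddy is at (482,254) with the picktool at (386,215). Next I'll enlarge crops for measuring.

```bash
cat > h.py <<'E'
from cell import *
import cv2,numpy as np
def ray(n,u,v,P=None):
    p=P or camera_params(n);K=np.array(p["camera_matrix"]);R=np.array(p["R"]);t=np.array(p["t"])
    d=R.T@np.linalg.inv(K)@np.array([u,v,1.]);return -R.T@t,d
def onz(n,u,v,z,P=None):
    c,d=ray(n,u,v,P);return c+d*(z-c[2])/d[2]
def proj(n,X,P=None):
    p=P or camera_params(n);K=np.array(p["camera_matrix"]);q=K@(np.array(p["R"])@np.array(X)+np.array(p["t"]));return q[:2]/q[2]
def tri(a,ua,b,ub):
    c1,d1=ray(a,*ua);c2,d2=ray(b,*ub);d1/=np.linalg.norm(d1);d2/=np.linalg.norm(d2)
    s=np.linalg.lstsq(np.c_[d1,-d2],c2-c1,rcond=None)[0]
    p,q=c1+s[0]*d1,c2+s[1]*d2;return (p+q)/2,np.linalg.norm(p-q)
def crop(im,x0,y0,w,h,s,f):
    cv2.imwrite(f,cv2.convertScaleAbs(cv2.resize(im[y0:y0+h,x0:x0+w],None,fx=s,fy=s,interpolation=cv2.INTER_CUBIC),alpha=1.5))
E
python3 - <<'E'
from h import *
t=cv2.imread("pics/top0.png");s=cv2.imread("pics/scene0.png")
crop(t,220,140,260,80,3,"pics/rackt.png")
crop(t,215,225,160,110,5,"pics/boxt.png")
crop(t,415,200,140,105,5,"pics/cadt.png")
crop(s,180,110,220,200,3,"pics/racks.png")
E
```

```text
(no output)
```

View pics/rackt.png

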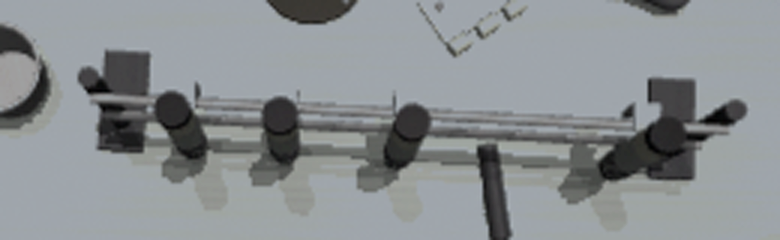

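View pics/boxt.png

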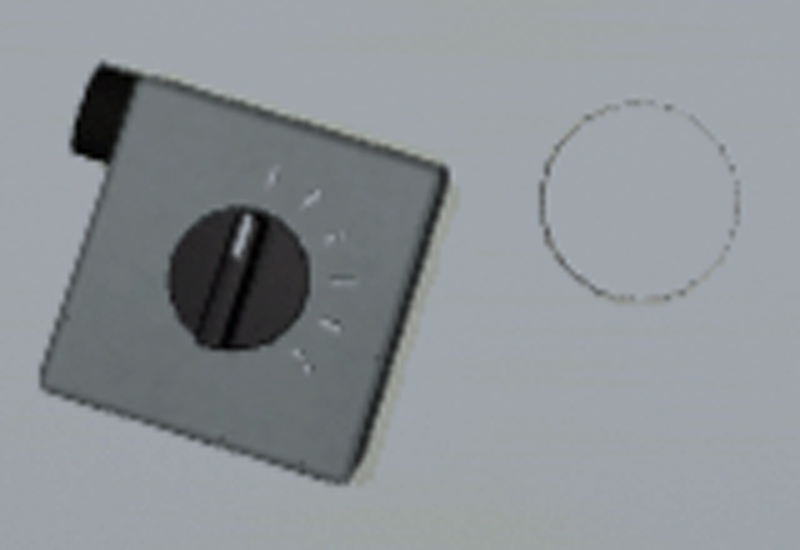

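View pics/cadt.png

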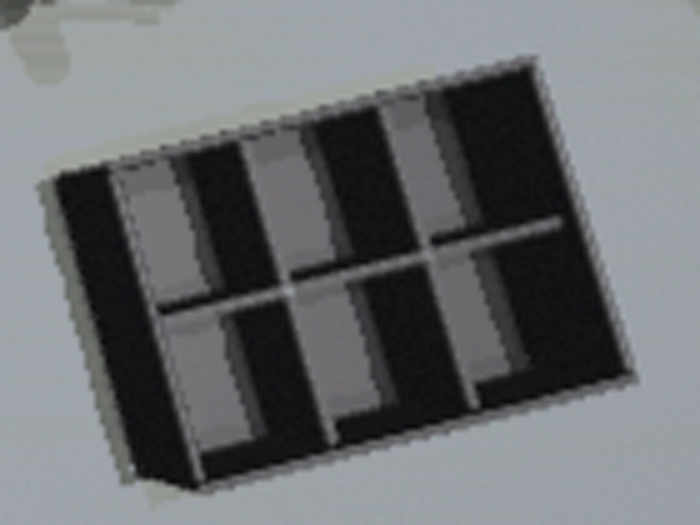

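View pics/racks.png

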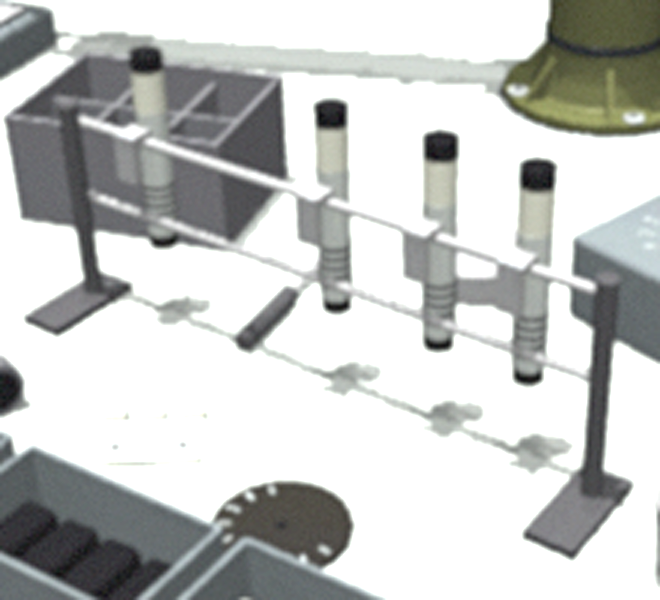

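```bash
python3 - <<'E'
from h import *
np.set_printoptions(precision=4,suppress=True)
print(ray("top",0,0)[0])
f=lambda x,y,ox,oy,s,z:onz("top",ox+(x+.5)/s-.5,oy+(y+.5)/s-.5,z)
for p in [(173,110),(280,113),(411,121),(668,137)]: print("lamp",f(*p,220,140,3,.234))
for p in [(90,78),(737,110)]: print("post",f(*p,220,140,3,.185))
for p in [(137,77),(447,172),(345,485),(42,385)]: print("box",f(*p,215,225,5,.08))
print("bar",f(248,212,215,225,5,.121),f(215,345,215,225,5,.121),f(240,278,215,225,5,.091))
for p in [(640,201),(540,201),(740,201),(640,100),(640,302)]: print("block",f(*p,215,225,5,.03))
for z in (.11,.0):
  for p in [(110,165),(535,62),(635,378),(200,490),(45,183),(130,480)]: print("cad",z,f(*p,415,200,5,z))
t=cv2.imread("pics/top0.png")
for uv in [(272,179),(312,202),(336,237)][:0]: pass
E
```

```text
[0.4314 0.1211 1.15  ]
lamp [0.6078 0.222  0.234 ]
lamp [0.6062 0.1452 0.234 ]
lamp [0.6011 0.0515 0.234 ]
lamp [ 0.5909 -0.1313  0.234 ]
post [0.6414 0.2909 0.185 ]
post [ 0.6204 -0.1971  0.185 ]
box [0.4773 0.3223 0.08  ]
box [0.4325 0.1689 0.08  ]
box [0.2835 0.2157 0.08  ]
box [0.3288 0.3631 0.08  ]
bar [0.413  0.2602 0.121 ] [0.3517 0.2739 0.121 ] [0.3811 0.2673 0.091 ]
block [0.4188 0.0725 0.03  ]
block [0.4183 0.1235 0.03  ]
block [0.4193 0.0215 0.03  ]
block [0.4701 0.0726 0.03  ]
block [0.3682 0.0724 0.03  ]
cad 0.11 [ 0.4978 -0.1483  0.11  ]
cad 0.11 [ 0.549  -0.3531  0.11  ]
cad 0.11 [ 0.4    -0.3915  0.11  ]
cad 0.11 [ 0.3464 -0.1859  0.11  ]
cad 0.11 [ 0.489  -0.1171  0.11  ]
cad 0.11 [ 0.3507 -0.1534  0.11  ]
cad 0.0 [ 0.5049 -0.1768  0.    ]
cad 0.0 [ 0.5615 -0.4033  0.    ]
cad 0.0 [ 0.3967 -0.4458  0.    ]
cad 0.0 [ 0.3374 -0.2184  0.    ]
cad 0.0 [ 0.4951 -0.1423  0.    ]
cad 0.0 [ 0.3421 -0.1824  0.    ]
```

```bash
cat >> h.py <<'E'
def delta(x,y,z,yaw=None):
    """rows' shift/turn from the present tool pose to TCP target (tool pointing down)"""
    from scipy.spatial.transform import Rotation as Ro
    o=get_obs();R=Ro.from_euler('xyz',o["tool_rot"],degrees=True).as_matrix()
    d=R.T@(np.array([x,y,z])-o["tool_pos"])
    tw=0 if yaw is None else np.radians((o["tool_rot"][2]-yaw+180)%360-180)
    print("shift",np.round(d,4),"twist",round(tw,3)); return d,tw
E
python3 - <<'E'
from h import *
np.set_printoptions(precision=4,suppress=True)
tc=[(173,110),(280,113),(411,121),(668,137)]; sc=[(538,167),(441,138),(331,106),(146,52)]
for a,b in zip(tc,sc):
    print(tri("top",(220+(a[0]+.5)/3-.5,140+(a[1]+.5)/3-.5),"scene",(180+(b[0]+.5)/3-.5,110+(b[1]+.5)/3-.5)))
for p in [(95,97),(200,103),(300,108),(430,114),(630,124),(725,130)]: print(onz("top",220+p[0]/3-.33,140+p[1]/3-.33,.165))
delta(.55,-.2,.35,60)
E
```

```text
(array([0.6084, 0.2225, 0.2302]), np.float64(0.0003307049169834118))
(array([0.6064, 0.1457, 0.2317]), np.float64(0.0008762008095459843))
(array([0.6016, 0.0511, 0.2317]), np.float64(0.0005711307164900714))
(array([ 0.5915, -0.1322,  0.2309]), np.float64(0.0001975185355287909))
[0.6308 0.2901 0.165 ]
[0.6267 0.2088 0.165 ]
[0.6234 0.1317 0.165 ]
[0.6194 0.0317 0.165 ]
[ 0.6128 -0.1215  0.165 ]
[ 0.6087 -0.194   0.165 ]
shift [ 0.4607 -0.2888 -0.1279] twist -0.731
```

```bash
python3 -m handwheel '[[0.06,0,0,-0.06,0],[0.06,0,0,-0.12,0],[0.06,0.46,-0.29,-0.128,-0.73],[0.06,0.46,-0.29,-0.128,-0.73],[0.06,0.46,-0.29,-0.128,-0.73],[0.06,0.46,-0.29,-0.128,-0.73],[0.06,0.46,-0.29,-0.128,-0.73],[0.06,0.46,-0.29,-0.128,-0.73],[0.06,0.46,-0.29,-0.128,-0.73],[0.06,0.46,-0.29,-0.128,-0.73],[0.06,0.46,-0.29,-0.128,-0.73],[0.06,0.46,-0.29,-0.128,-0.73],[0.06,0.46,-0.29,-0.128,-0.73],[0.06,0.46,-0.29,-0.128,-0.73],[0.06,0.46,-0.29,-0.128,-0.73]]' 20; python3 -c "
from h import *
print(get_obs()['qpos'])
delta(.5,.2,.30,165)"
```

```text
time_s: 1.65
tool_pos: [0.5494, -0.1981, 0.3501]
tool_rot: [-180.0, 0.0, 60.1]
force: [0.0, 0.4, 0.9]
grip_width: 0.0601
[ 42.34773017  10.58721282 -29.56223636  79.59348766   5.20577016
  91.21190789 -16.59115766]
shift [ 0.3205 -0.2413  0.0502] twist -1.831
```

```bash
python3 -m handwheel '[[0.06,0.32,-0.24,0.05,-1.83],[0.06,0.32,-0.24,0.05,-1.83],[0.06,0.32,-0.24,0.05,-1.83],[0.06,0.32,-0.24,0.05,-1.83],[0.06,0.32,-0.24,0.05,-1.83],[0.06,0.32,-0.24,0.05,-1.83],[0.06,0.32,-0.24,0.05,-1.83],[0.06,0.32,-0.24,0.05,-1.83],[0.06,0.32,-0.24,0.05,-1.83],[0.06,0.32,-0.24,0.05,-1.83],[0.06,0.32,-0.24,0.05,-1.83],[0.06,0.32,-0.24,0.05,-1.83],[0.06,0.32,-0.24,0.05,-1.83],[0.06,0.32,-0.24,0.05,-1.83],[0.06,0.32,-0.24,0.05,-1.83]]'; python3 - <<'E'
from h import *
print(get_obs()['qpos'].round(1), ray("wrist",320,200))
cv2.imwrite("pics/w1.png",read_camera("wrist"))
delta(.381,.267,.20,165)
for X in [(.381,.267,.121),(.413,.26,.121),(.3517,.2739,.121),(.4188,.0725,.03)]: print(proj("wrist",X))
E
```

```text
time_s: 3.15
tool_pos: [0.502, 0.1969, 0.3004]
tool_rot: [-180.0, 0.0, 164.5]
force: [-1.1, -1.1, 0.2]
grip_width: 0.06
[ 25.3   7.6 -53.9  90.3   6.2  85.2  45.6] (array([0.43284466, 0.21605346, 0.46217408]), array([ 0.25666631, -0.07142929, -0.9638617 ]))
shift [0.1351 0.0352 0.1004] twist -0.007
[353.66853583  54.92626795]
[354.39568971  88.10632004]
[353.43359018  22.75566737]
[219.88924155 135.70427986]
```

View pics/w1.png

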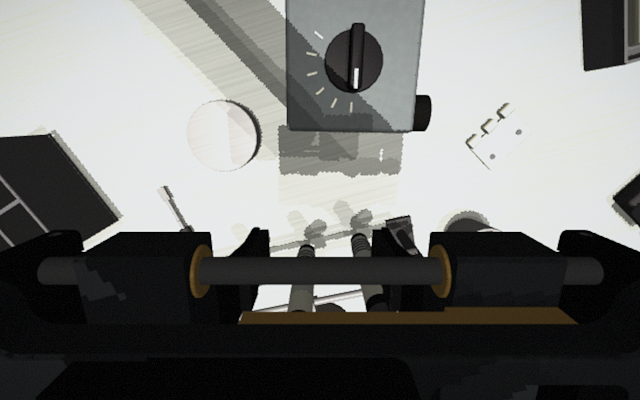

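Wrist view: the selector bar runs from its pointer end near (355,90) to (359,24), with the pointer at the first tick. The block is at (222,135). I'll measure the bar ends.

```bash
python3 - <<'E'
from h import *
crop(cv2.imread("pics/w1.png"),280,0,160,140,5,"pics/w1c.png")
E
```

```text
(no output)
```

View pics/w1c.png

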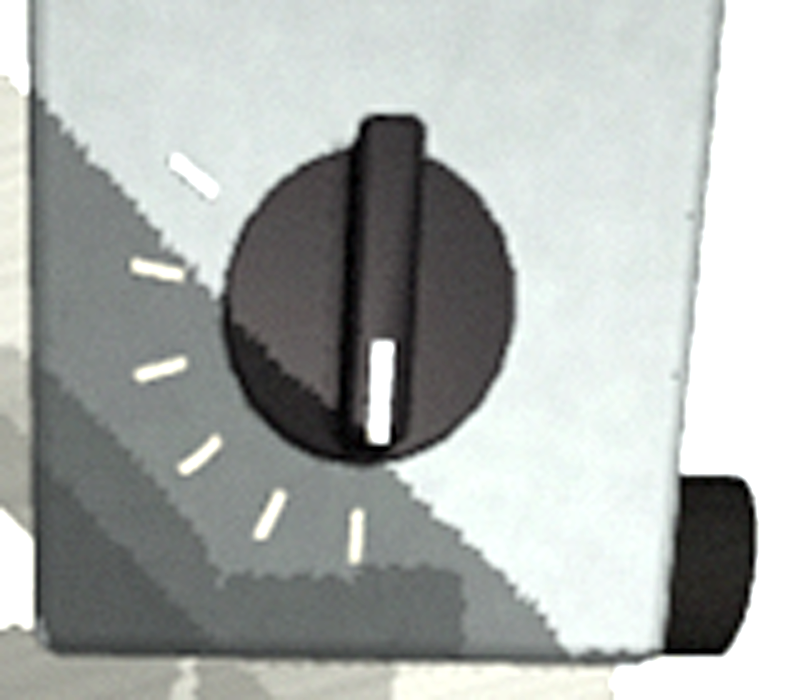

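```bash
python3 - <<'E'
from h import *
f=lambda x,y,z:onz("wrist",280+(x+.5)/5-.5,(y+.5)/5-.5,z)
a,b=f(392,117,.121),f(379,450,.121)
print(a,b,np.linalg.norm(a-b),(a+b)/2,np.degrees(np.arctan2(*(b-a)[1::-1])))
c=(a+b)/2; t=[f(*p,.08) for p in [(357,537),(271,515),(200,455),(160,369),(158,269),(194,175)]]
A=np.array([[2*p[0],2*p[1],1] for p in t]); s=np.linalg.lstsq(A,[p[0]**2+p[1]**2 for p in t],rcond=None)[0];print("tick circle",s[:2])
for p in t: print(np.degrees(np.arctan2(p[1]-c[1],p[0]-c[0])),np.degrees(np.arctan2(p[1]-s[1],p[0]-s[0])))
delta(.382,.263,.20,166)
E
```

```text
[0.35315605 0.27834282 0.121     ] [0.41476045 0.26068535 0.121     ] 0.06408501366188293 [0.38395825 0.26951409 0.121     ] -15.993720317460463
tick circle [0.38244194 0.27036889]
-16.018687860164523 -16.477767856264062
-41.87777874113057 -41.449608404243044
-68.1279653689871 -66.88920271103504
-93.36189529612729 -91.58326357384016
-118.60123331892574 -116.61382890856234
-143.20980457933783 -141.3981457480138
shift [0.1331 0.0316 0.1004] twist -0.024
```

```bash
python3 -c "
from h import *
delta(.383,.2685,.14,164);delta(.383,.2685,.097,164)"
```

```text
shift [0.1336 0.0372 0.1604] twist 0.01
shift [0.1336 0.0372 0.2034] twist 0.01
```

```bash
python3 -m handwheel '[[0.045,0.134,0.037,0.05,0.01],[0.045,0.134,0.037,0.05,0.01],[0.045,0.134,0.037,0.05,0.01],[0.045,0.134,0.037,0.11,0.01],[0.045,0.134,0.037,0.15,0.01],[0.045,0.134,0.037,0.15,0.01],[0.045,0.134,0.037,0.15,0.01]]'; python3 - <<'E'
from h import *
print(get_obs()['qpos'].round(1))
cv2.imwrite("pics/w2.png",read_camera("wrist"))
cv2.imwrite("pics/t2.png",read_camera("top"))
delta(.383,.2685,.097,164)
E
```

```text
time_s: 3.9
tool_pos: [0.3821, 0.269, 0.1511]
tool_rot: [180.0, -0.1, 164.2]
force: [0.9, 0.4, 1.1]
grip_width: 0.0453
[ 22.7   1.7 -60.9 111.8   1.5  67.5  35.4]
shift [ 0.0006 -0.0016  0.0559] twist 0.003
```

View pics/w2.png

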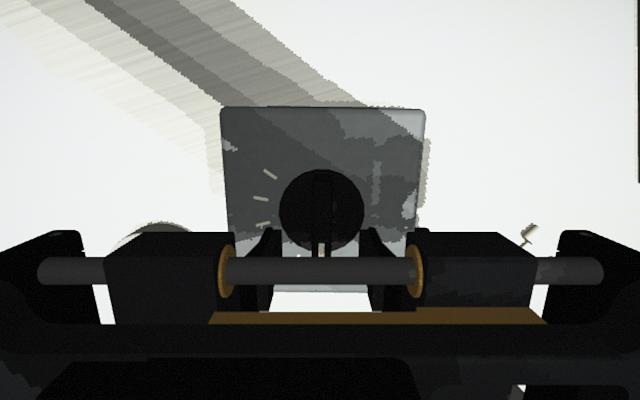

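The bar (column ~322) is centred between the fingers (columns 270–372). Descend and close.

```bash
python3 -m handwheel '[[0.045,0,-0.001,0.03,0],[0.045,0,-0.001,0.045,0],[0.045,0,-0.001,0.054,0],[0.045,0,-0.001,0.054,0],[0.008,0,-0.001,0.054,0],[0.008,0,-0.001,0.054,0],[0.008,0,-0.001,0.054,0],[0.008,0,-0.001,0.054,0],[0.008,0,-0.001,0.054,0]]' 20
```

```text
time_s: 4.9
tool_pos: [0.3827, 0.2698, 0.0971]
tool_rot: [179.7, 0.1, 164.2]
force: [2.2, 3.3, -6.7]
grip_width: 0.0139
```

Gripped at 13.9 mm, which matches the bar's 14 mm. Now turn clockwise by 1.309 rad.

```bash
python3 -m handwheel '[[0.008,0,0,0,0.15],[0.008,0,0,0,0.3],[0.008,0,0,0,0.45],[0.008,0,0,0,0.6],[0.008,0,0,0,0.75],[0.008,0,0,0,0.9],[0.008,0,0,0,1.05],[0.008,0,0,0,1.2],[0.008,0,0,0,1.309],[0.008,0,0,0,1.309],[0.008,0,0,0,1.309],[0.008,0,0,0,1.309],[0.008,0,0,0,1.309],[0.008,0,0,0,1.309]]'; python3 -m handwheel '[[0.045,0,0,0,0],[0.045,0,0,0,0],[0.045,0,0,0,0],[0.045,0,0,-0.05,0],[0.045,0,0,-0.1,0],[0.045,0,0,-0.15,0],[0.045,0,0,-0.2,0],[0.045,0,0,-0.23,0]]'; python3 - <<'E'
from h import *
print(get_obs()['qpos'].round(1))
w=read_camera("wrist");cv2.imwrite("pics/w3.png",w)
cv2.imwrite("pics/t3.png",read_camera("top"))
crop(cv2.imread("pics/t3.png"),215,100,300,220,2.6,"pics/t3c.png")
E
```

```text
time_s: 6.3
tool_pos: [0.3823, 0.2695, 0.097]
tool_rot: [179.9, -0.2, 89.4]
force: [2.7, 4.8, -1.2]
grip_width: 0.0137
time_s: 7.1
tool_pos: [0.3825, 0.2681, 0.3304]
tool_rot: [179.7, -0.0, 89.2]
force: [0.7, 0.5, -0.6]
grip_width: 0.0447
[ 18.3  -6.9 -51.   96.1  -5.2  88.  -33.1]
```

View pics/w3.png

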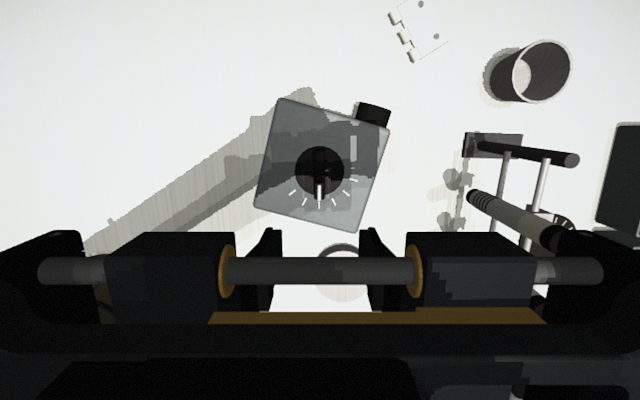

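View pics/t3c.png

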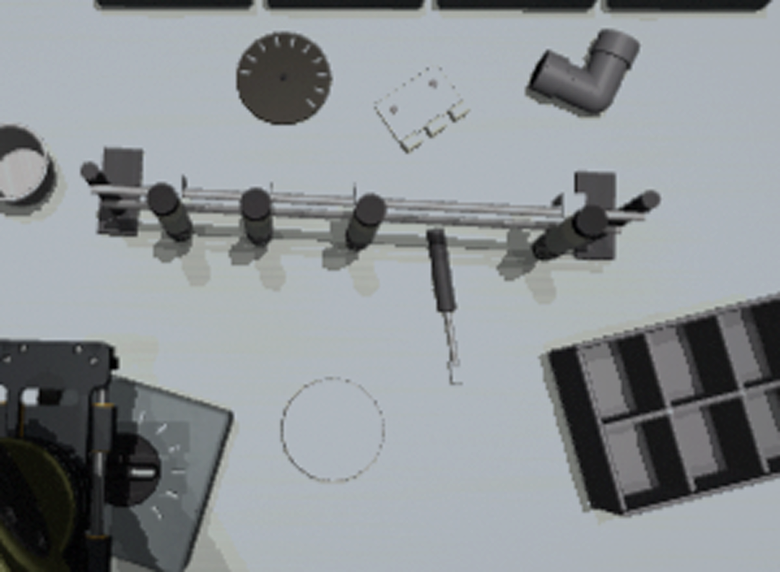

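The selector points along its fourth tick, the third click. Next I'll go above the lamp at y=0.222.

```bash
python3 -c "
from h import *
delta(.608,.2225,.29,177.4)"
```

```text
shift [-0.0433  0.2247  0.0424] twist -1.539
```

```bash
python3 -m handwheel '[[0.045,0,0,0,-0.15],[0.045,0,0.1,0,-0.3],[0.045,0,0.1,0,-0.45],[0.045,0,0.1,0,-0.6],[0.045,0,0.1,0,-0.75],[0.045,0,0.1,0,-0.9],[0.045,0,0.1,0,-1.05],[0.045,0,0.1,0,-1.2],[0.045,0,0.1,0,-1.35],[0.045,0,0.1,0,-1.54],[0.045,0,0.1,0,-1.54],[0.045,0,0.1,0,-1.54]]'; python3 - <<'E'
from h import *
print(get_obs()['qpos'].round(1))
w=read_camera("wrist");cv2.imwrite("pics/w4.png",w)
delta(.608,.2225,.29,177.4)
for X in [(.608,.2225,.234),(.606,.1457,.234),(.602,.051,.234)]: print(proj("wrist",X))
E
```

```text
time_s: 8.4
tool_pos: [0.4815, 0.2658, 0.3252]
tool_rot: [-179.9, -0.1, 177.5]
force: [-0.2, -0.3, 0.2]
grip_width: 0.0451
[ 20.9  10.6 -59.7  86.2   9.1  88.6  48.9]
shift [-0.1284 -0.0376  0.0353] twist -0.0
[282.44310755 326.22112022]
[205.43873322 327.46764725]
[110.46444607 327.69172524]
```

View pics/w4.png

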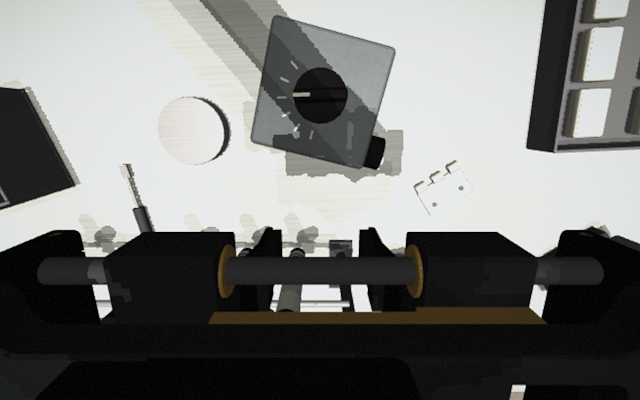

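```bash
python3 -m handwheel '[[0.045,-0.04,-0.0376,0.035,0],[0.045,-0.08,-0.0376,0.035,0],[0.045,-0.1284,-0.0376,0.035,0],[0.045,-0.1284,-0.0376,0.035,0],[0.045,-0.1284,-0.0376,0.035,0],[0.045,-0.1284,-0.0376,0.035,0]]'; python3 - <<'E'
from h import *
print(get_obs()['qpos'].round(1))
cv2.imwrite("pics/w5.png",read_camera("wrist"))
cv2.imwrite("pics/s5.png",read_camera("scene"))
crop(cv2.imread("pics/s5.png"),250,80,220,200,3,"pics/s5c.png")
delta(.608,.2225,.19,177.4)
E
```

```text
time_s: 9.05
tool_pos: [0.6073, 0.2243, 0.2917]
tool_rot: [180.0, -0.0, 177.5]
force: [-0.3, 0.3, 1.1]
grip_width: 0.0452
[ 16.1  25.2 -54.6  75.8  20.3  89.   51.4]
shift [-0.0006 -0.0016  0.1028] twist 0.002
```

View pics/w5.png

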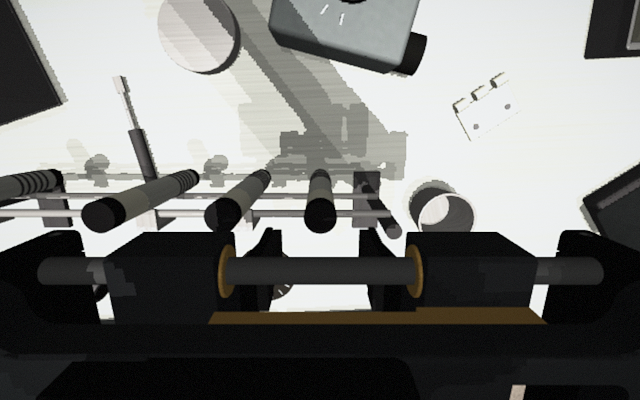

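View pics/s5c.png

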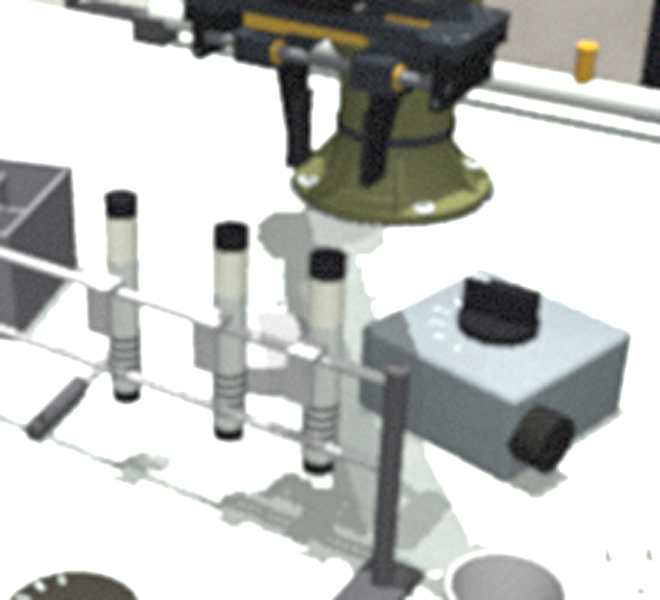

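The wrist view shows the lamp cap tops at (320,219), (222,217) and (103,215). The target is centred between the fingers. I'll check x by ray.

```bash
python3 - <<'E'
from h import *
for p in [(320,219),(222,217),(103,215)]: print(onz("wrist",*p,.234))
E
```

```text
[0.61196393 0.22386441 0.234     ]
[0.60704217 0.14763155 0.234     ]
[0.60143647 0.05533908 0.234     ]
```

```bash
python3 -m handwheel '[[0.045,-0.002,-0.001,0.04,0],[0.045,-0.002,-0.001,0.08,0],[0.045,-0.002,-0.001,0.1,0],[0.045,-0.002,-0.001,0.102,0],[0.015,-0.002,-0.001,0.102,0],[0.015,-0.002,-0.001,0.102,0],[0.015,-0.002,-0.001,0.102,0],[0.015,-0.002,-0.001,0.102,0],[0.015,-0.002,-0.001,0.102,0]]' 30; python3 - <<'E'
from h import *
cv2.imwrite("pics/w6.png",read_camera("wrist"))
E
```

```text
time_s: 10.05
tool_pos: [0.611, 0.2227, 0.1913]
tool_rot: [179.9, 0.1, 177.4]
force: [-1.0, 0.4, 6.4]
grip_width: 0.0252
```

View pics/w6.png

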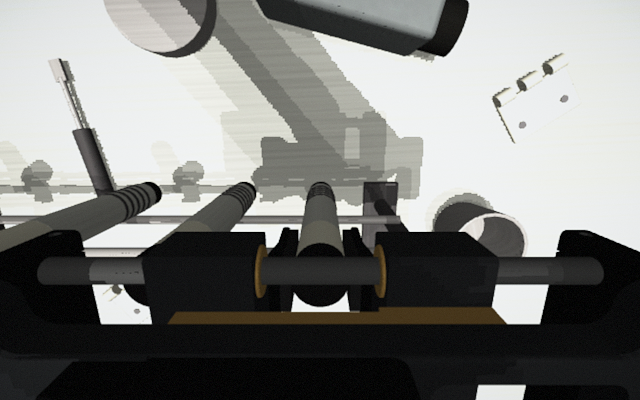

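The fingers closed at 25 mm with the lamp centred between them. Lift and draw back.

```bash
python3 -m handwheel '[[0.015,0,0,-0.02,0],[0.015,0,0,-0.04,0],[0.015,0,0,-0.052,0],[0.015,0,0,-0.052,0],[0.015,0.03,0,-0.052,0],[0.015,0.06,0,-0.052,0],[0.015,0.09,0,-0.052,0],[0.015,0.09,0,-0.052,0],[0.015,0.09,0,-0.052,0]]' 40; python3 - <<'E'
from h import *
print(get_obs()['qpos'].round(1))
cv2.imwrite("pics/s7.png",read_camera("scene"))
delta(.437,.074,.22,177.4)
E
```

```text
time_s: 11.0
tool_pos: [0.5202, 0.2255, 0.2409]
tool_rot: [-179.9, 0.0, 177.4]
force: [0.2, -1.2, -0.8]
grip_width: 0.0255
[ 23.7  15.2 -58.5  92.1  13.3  80.1  51.2]
shift [ 0.077  -0.1549  0.0211] twist -0.0
```

View pics/s7.png

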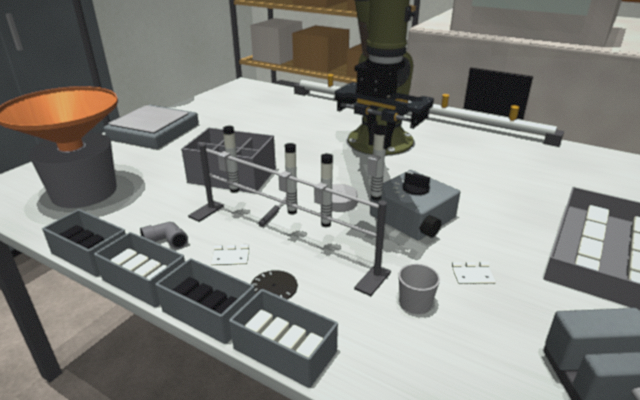

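The lamp is off the bar, held upright. Move over the block.

```bash
python3 -m handwheel '[[0.015,0,-0.04,0,0],[0.015,0.02,-0.08,0,0],[0.015,0.05,-0.12,0,0],[0.015,0.077,-0.155,0,0],[0.015,0.077,-0.155,0.0,0],[0.015,0.077,-0.155,0.02,0],[0.015,0.077,-0.155,0.05,0],[0.015,0.077,-0.155,0.05,0],[0.015,0.077,-0.155,0.05,0]]'; python3 - <<'E'
from h import *
print(get_obs()['qpos'].round(1))
w=read_camera("wrist");cv2.imwrite("pics/w8.png",w)
cv2.imwrite("pics/s8.png",read_camera("scene"))
crop(cv2.imread("pics/s8.png"),250,80,220,200,3,"pics/s8c.png")
delta(.437,.074,.15,177.4)
E
```

```text
time_s: 11.95
tool_pos: [0.4371, 0.0751, 0.1918]
tool_rot: [179.9, -0.1, 177.5]
force: [0.1, 0.6, -1.7]
grip_width: 0.0249
[ 46.2  -6.9 -54.6 111.6  -6.   72.5  81. ]
shift [ 0.0009 -0.0012  0.0428] twist 0.001
```

View pics/w8.png

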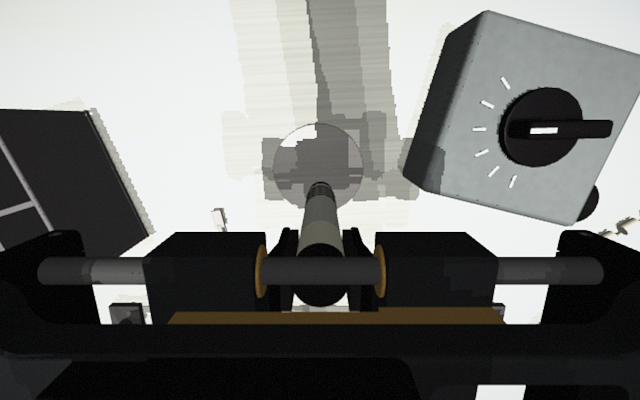

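View pics/s8c.png

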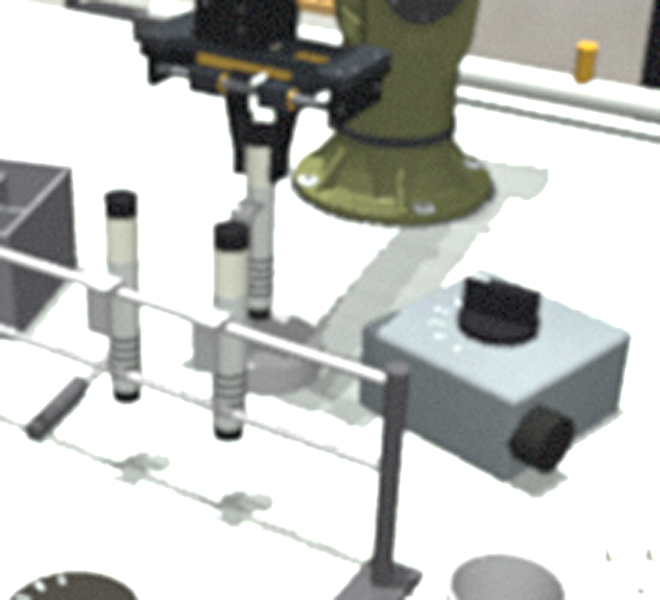

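The lamp's button end (320,187) is over the block (centre about 318,165). Push down in steps.

```bash
python3 -m handwheel '[[0.015,0.003,0,0.02,0],[0.015,0.003,0,0.03,0],[0.015,0.003,0,0.034,0],[0.015,0.003,0,0.038,0],[0.015,0.003,0,0.042,0],[0.015,0.003,0,0.044,0],[0.015,0.003,0,0.044,0],[0.015,0.003,0,0.044,0]]' 50; python3 -m handwheel '[[0.015,0,0,0.002,0],[0.015,0,0,0.004,0],[0.015,0,0,0.004,0],[0.015,0,0,0.004,0]]'
```

```text
time_s: 12.85
tool_pos: [0.4353, 0.075, 0.1504]
tool_rot: [-180.0, 0.1, 177.4]
force: [-4.7, -0.6, 15.6]
grip_width: 0.0253
time_s: 13.25
tool_pos: [0.4389, 0.0753, 0.15]
tool_rot: [-179.9, 0.5, 177.4]
force: [-4.8, -1.1, 33.7]
grip_width: 0.025
```

The force rises to 34 N with no further travel and the lamp origin at about 0.033, so the button is home. Lift and check.

```bash
python3 -m handwheel '[[0.015,0,0,-0.02,0],[0.015,0,0,-0.06,0],[0.015,0,0,-0.11,0],[0.015,0,0,-0.13,0],[0.015,0,0,-0.13,0]]' 40; python3 - <<'E'
from h import *
print(get_obs()['qpos'].round(1))
cv2.imwrite("pics/w9.png",read_camera("wrist"))
cv2.imwrite("pics/t9.png",read_camera("top"))
crop(cv2.imread("pics/w9.png"),220,100,200,150,4,"pics/w9c.png")
crop(cv2.imread("pics/t9.png"),415,200,140,105,5,"pics/cadt9.png")
E
```

```text
time_s: 13.75
tool_pos: [0.4361, 0.0751, 0.2773]
tool_rot: [-180.0, 0.4, 177.4]
force: [0.4, 0.3, -1.7]
grip_width: 0.0253
[ 46.8 -11.6 -51.7 104.4  -9.1  82.5  84.2]
```

View pics/w9c.png

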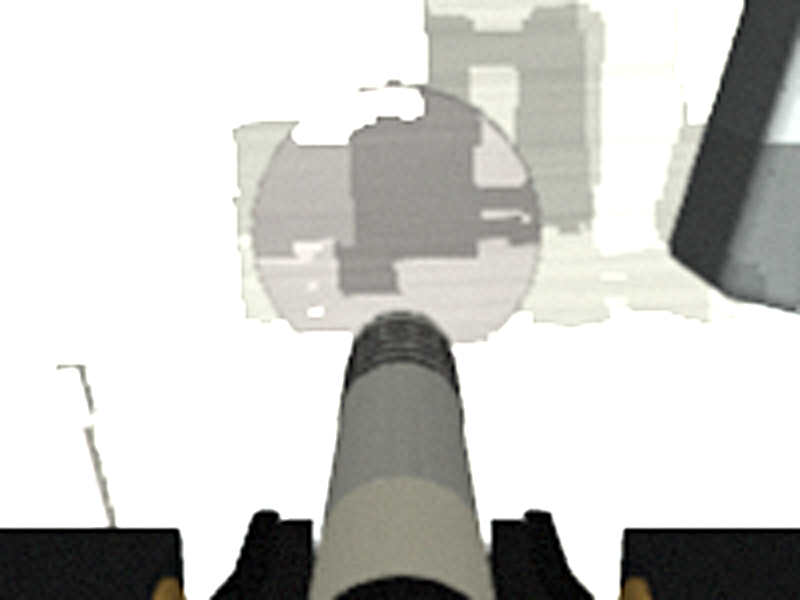

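View pics/cadt9.png

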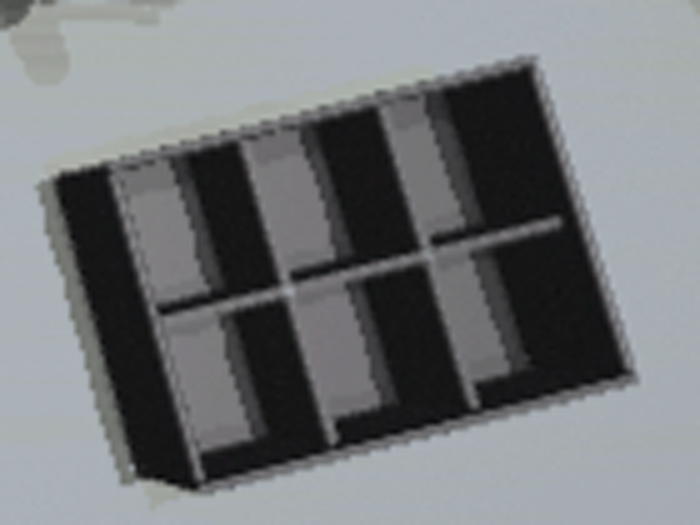

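```bash
cat >> h.py <<'E'
def cell_xy(C,yaw,cx,cy):
    a=np.radians(yaw);return np.array(C)+np.array([[np.cos(a),-np.sin(a)],[np.sin(a),np.cos(a)]])@np.array([cx,cy])
E
python3 - <<'E'
from h import *
f=lambda x,y,z:onz("top",415+(x+.5)/5-.5,200+(y+.5)/5-.5,z)[:2]
a,b=f(287,288,.094),f(428,250,.094)
print(a,b,np.linalg.norm(a-b),(a+b)/2,np.degrees(np.arctan2(-(a-b)[0],(a-b)[1])))
C=(a+b)/2
for cx in (39,-39):
  for cy in (-60,10,80): print(cx,cy,cell_xy(C,14.3,cx/1e3,cy/1e3))
x,y=cell_xy(C,14.3,.039,-.060);delta(x,y,.277,104.3)
E
```

```text
[ 0.44054827 -0.23560934] [ 0.45932517 -0.30402051] 0.07094123357525826 [ 0.44993672 -0.26981492] 15.348080080794205
39 -60 [ 0.50254828 -0.31832291]
39 10 [ 0.48525834 -0.25049181]
39 80 [ 0.46796841 -0.1826607 ]
-39 -60 [ 0.42696505 -0.33758883]
-39 10 [ 0.40967512 -0.26975773]
-39 80 [ 0.39238519 -0.20192663]
shift [-0.0863 -0.3896 -0.0034] twist 1.276
```

```bash
python3 -m handwheel '[[0.015,-0.086,-0.39,-0.003,1.276],[0.015,-0.086,-0.39,-0.003,1.276],[0.015,-0.086,-0.39,-0.003,1.276],[0.015,-0.086,-0.39,-0.003,1.276],[0.015,-0.086,-0.39,-0.003,1.276],[0.015,-0.086,-0.39,-0.003,1.276],[0.015,-0.086,-0.39,-0.003,1.276],[0.015,-0.086,-0.39,-0.003,1.276],[0.015,-0.086,-0.39,-0.003,1.276],[0.015,-0.086,-0.39,-0.003,1.276],[0.015,-0.086,-0.39,-0.003,1.276],[0.015,-0.086,-0.39,-0.003,1.276],[0.015,-0.086,-0.39,-0.003,1.276]]'; python3 - <<'E'
from h import *
print(get_obs()['qpos'].round(1))
cv2.imwrite("pics/w10.png",read_camera("wrist"))
cv2.imwrite("pics/t10.png",read_camera("top"))
x,y=cell_xy((.4497,-.270),14.5,.039,-.060);delta(x,y,.13,104.5)
for cx,cy in [(0,.035),(0,-.035),(0,0)]:
  X=cell_xy((.4497,-.270),14.5,cx,cy);print(proj("wrist",[*X,.094]))
E
```

```text
time_s: 15.15
tool_pos: [0.5024, -0.3174, 0.2768]
tool_rot: [-180.0, 0.0, 104.5]
force: [-0.7, -0.3, -1.5]
grip_width: 0.0253
[ 60.8  13.5 -37.1  85.6   8.2  83.6  38.1]
shift [-0.0003  0.0002  0.1469] twist -0.001
[284.22478205  95.99560328]
[286.2368939 159.8996593]
[285.25855321 128.8278587 ]
```

View pics/w10.png

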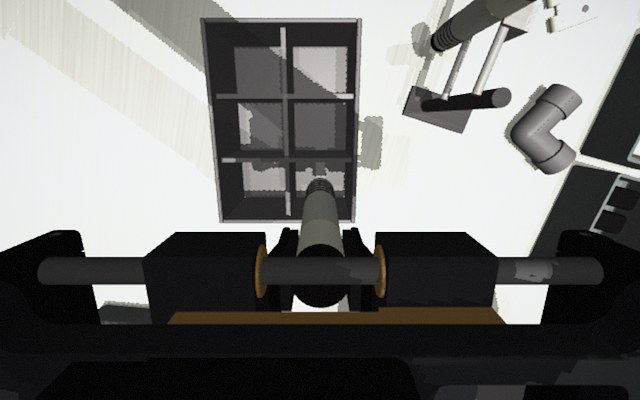

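View pics/t10.png

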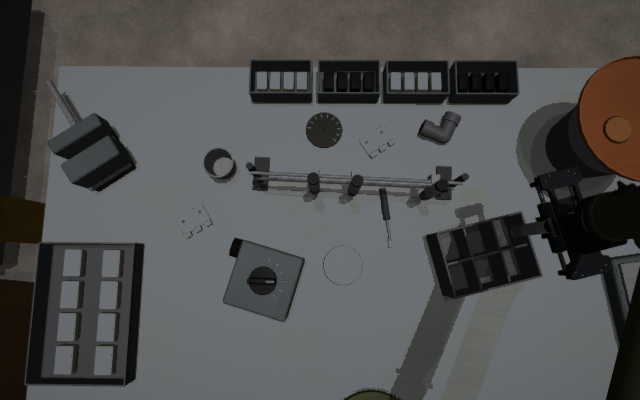

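The wrist view shows cross-wall intersections at (284,96) and (286,160), as predicted, so the caddy pose is confirmed. Lower in.

```bash
python3 -m handwheel '[[0.015,0,0,0.04,0],[0.015,0,0,0.08,0],[0.015,0,0,0.11,0],[0.015,0,0,0.13,0],[0.015,0,0,0.145,0],[0.015,0,0,0.148,0],[0.015,0,0,0.148,0]]'; python3 -c "
from h import *
cv2.imwrite('pics/w11.png',read_camera('wrist'))"
```

```text
time_s: 15.95
tool_pos: [0.5023, -0.3187, 0.1289]
tool_rot: [180.0, 0.0, 104.3]
force: [-0.8, 0.9, -1.2]
grip_width: 0.025
```

View pics/w11.png

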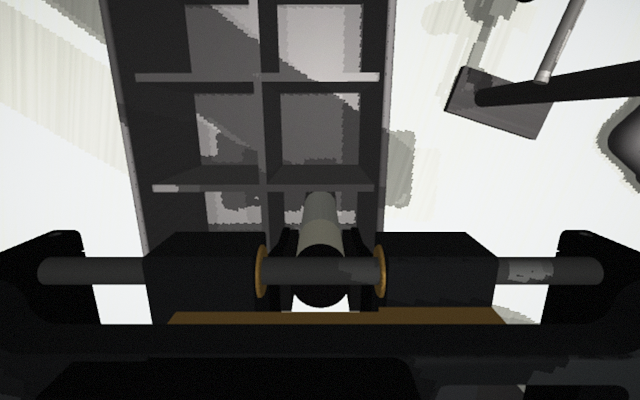

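```bash
python3 -m handwheel '[[0.015,0,0,0.002,0],[0.015,0,0,0.002,0],[0.045,0,0,0.002,0],[0.045,0,0,0.002,0],[0.045,0,0,0.002,0],[0.045,0,0,0.002,0],[0.045,0,0,-0.04,0],[0.045,0,0,-0.08,0],[0.045,0,0,-0.12,0],[0.045,0,0,-0.17,0]]'; python3 - <<'E'
from h import *
cv2.imwrite("pics/w12.png",read_camera("wrist"))
delta(.607,.1465,.30,177.4)
delta(.45,.0,.30,150)
E
```

```text
time_s: 17.0
tool_pos: [0.5013, -0.3183, 0.2991]
tool_rot: [-179.9, -0.1, 104.3]
force: [0.9, -0.5, 0.6]
grip_width: 0.0449
shift [0.4268 0.2143 0.0068] twist -1.276
shift [0.3236 0.0259 0.0063] twist -0.798
```

View pics/w12.png

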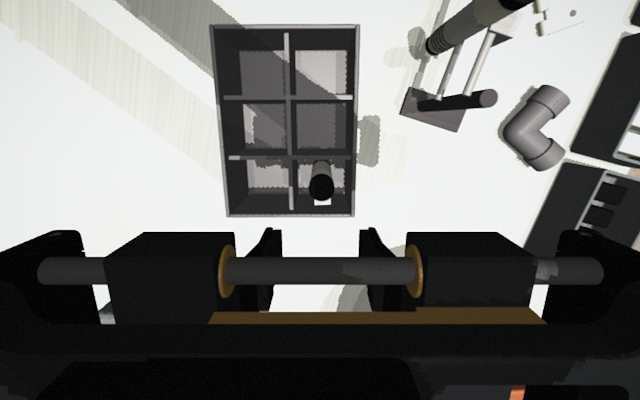

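Lamp 1 stands upright in the caddy, its cap at (321,186). Next is the lamp at (0.592,-0.131).

```bash
python3 -c "
from h import *
delta(.592,-.131,.292,177.4)"
```

```text
shift [0.1617 0.1311 0.0167] twist -1.276
```

```bash
python3 -m handwheel '[[0.045,0.162,0.131,0.007,-1.276],[0.045,0.162,0.131,0.007,-1.276],[0.045,0.162,0.131,0.007,-1.276],[0.045,0.162,0.131,0.007,-1.276],[0.045,0.162,0.131,0.007,-1.276],[0.045,0.162,0.131,0.007,-1.276],[0.045,0.162,0.131,0.007,-1.276],[0.045,0.162,0.131,0.007,-1.276],[0.045,0.162,0.131,0.007,-1.276],[0.045,0.162,0.131,0.007,-1.276],[0.045,0.162,0.131,0.007,-1.276]]'; python3 - <<'E'
from h import *
print(get_obs()['qpos'].round(1))
cv2.imwrite("pics/w13.png",read_camera("wrist"))
delta(.592,-.131,.19,177.4)
print(proj("wrist",(.592,-.131,.234)))
E
```

```text
time_s: 18.15
tool_pos: [0.589, -0.1294, 0.2914]
tool_rot: [-180.0, 0.0, 177.3]
force: [-0.1, 1.0, -0.2]
grip_width: 0.0449
[ 52.2  18.1 -53.3  82.6  14.5  86.5  86.7]
shift [-0.0031 -0.0015  0.1015] twist -0.001
[318.24865488 217.74009717]
```

View pics/w13.png

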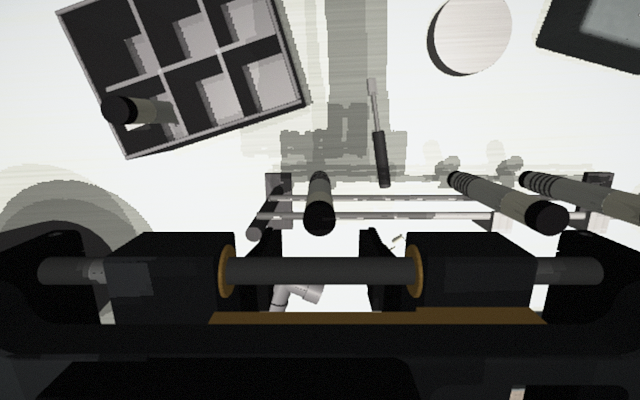

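The cap at (319,219) matches the prediction. Descend and grip.

```bash
python3 -m handwheel '[[0.045,-0.004,-0.001,0.04,0],[0.045,-0.004,-0.001,0.08,0],[0.045,-0.004,-0.001,0.1,0],[0.045,-0.004,-0.001,0.1015,0],[0.015,-0.004,-0.001,0.1015,0],[0.015,-0.004,-0.001,0.1015,0],[0.015,-0.004,-0.001,0.1015,0],[0.015,-0.004,-0.001,0.1015,0],[0.015,-0.004,-0.001,0.1015,0]]' 40; python3 -c "
from h import *
delta(.592,-.131,.19,177.4);delta(.438,.074,.243,177.4)"
```

```text
time_s: 19.1
tool_pos: [0.5938, -0.1305, 0.1916]
tool_rot: [-180.0, 0.1, 177.4]
force: [0.4, 0.2, 4.4]
grip_width: 0.0251
shift [ 0.0018 -0.0006  0.0016] twist 0.001
shift [ 0.1647  0.1973 -0.052 ] twist 0.001
```

```bash
python3 -m handwheel '[[0.015,0,0,-0.02,0],[0.015,0,0,-0.05,0],[0.015,0,0,-0.07,0],[0.015,0,0,-0.07,0],[0.015,0.03,0,-0.07,0],[0.015,0.06,0.005,-0.07,0],[0.015,0.09,0.04,-0.07,0],[0.015,0.13,0.08,-0.07,0],[0.015,0.155,0.12,-0.06,0],[0.015,0.165,0.16,-0.05,0],[0.015,0.165,0.197,-0.02,0],[0.015,0.165,0.197,-0.005,0],[0.015,0.165,0.197,-0.005,0],[0.015,0.165,0.197,-0.005,0]]'; python3 - <<'E'
from h import *
print(get_obs()['qpos'].round(1))
cv2.imwrite("pics/w14.png",read_camera("wrist"))
cv2.imwrite("pics/s14.png",read_camera("scene"))
delta(.436,.075,.1485,177.4)
E
```

```text
time_s: 20.5
tool_pos: [0.4365, 0.0728, 0.1946]
tool_rot: [180.0, -0.1, 177.4]
force: [0.4, -1.2, -0.9]
grip_width: 0.0253
[ 59.9 -10.2 -65.4 111.3  -9.6  73.3  85. ]
shift [0.0016 0.0023 0.047 ] twist -0.002
```

View pics/w14.png

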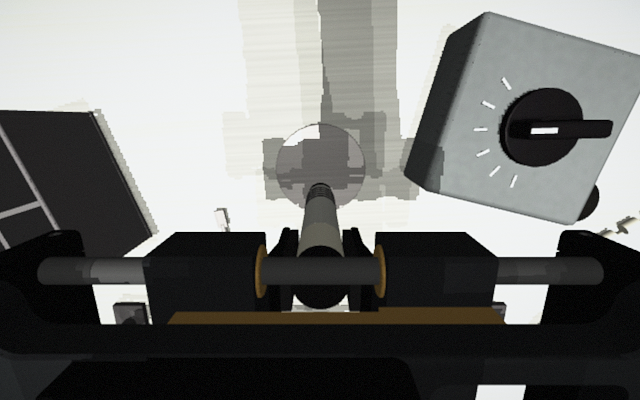

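View pics/s14.png

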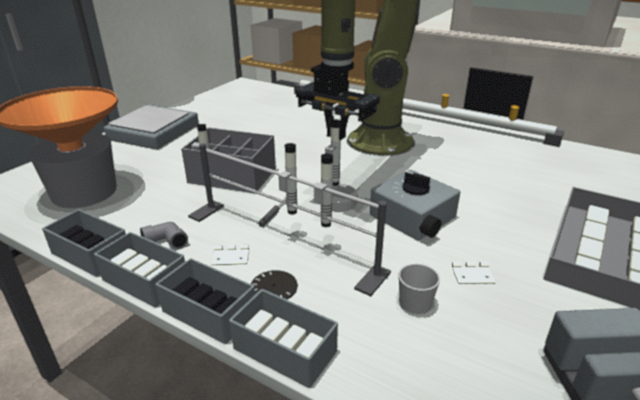

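Lamp 2 is over the block, its button end at (320,188). Push.

```bash
python3 -m handwheel '[[0.015,0,0.002,0.02,0],[0.015,0,0.002,0.032,0],[0.015,0,0.002,0.036,0],[0.015,0,0.002,0.04,0],[0.015,0,0.002,0.044,0],[0.015,0,0.002,0.047,0],[0.015,0,0.002,0.049,0],[0.015,0,0.002,0.049,0],[0.015,0,0.002,0.049,0]]' 50; python3 -c "
from h import *
print(get_obs()['qpos'].round(1))"
```

```text
time_s: 21.5
tool_pos: [0.4402, 0.0754, 0.1505]
tool_rot: [-179.9, 0.3, 177.4]
force: [-6.3, -1.7, 28.0]
grip_width: 0.0251
[ 61.   -4.9 -70.2 114.4  -4.9  67.1  80.2]
```

28 N at origin height 0.033, so it is home. Lift and check the caddy again.

```bash
python3 -m handwheel '[[0.015,0,0,-0.02,0],[0.015,0,0,-0.06,0],[0.015,0,0,-0.11,0],[0.015,0,0,-0.13,0],[0.015,0,0,-0.13,0]]' 40; python3 - <<'E'
from h import *
print(get_obs()['qpos'].round(1))
t=read_camera("top");cv2.imwrite("pics/t15.png",t)
crop(t,415,180,160,125,5,"pics/cadt15.png")
x,y=cell_xy((.4497,-.270),14.5,.039,.010);delta(x,y,.28,104.5)
E
```

```text
time_s: 22.0
tool_pos: [0.4392, 0.0757, 0.2793]
tool_rot: [-179.9, 0.4, 177.4]
force: [-0.2, 0.2, -1.7]
grip_width: 0.0252
[ 58.6 -14.2 -60.4 103.7 -12.4  83.2  87.8]
shift [-0.0616 -0.3238 -0.0025] twist 1.273
```

View pics/cadt15.png

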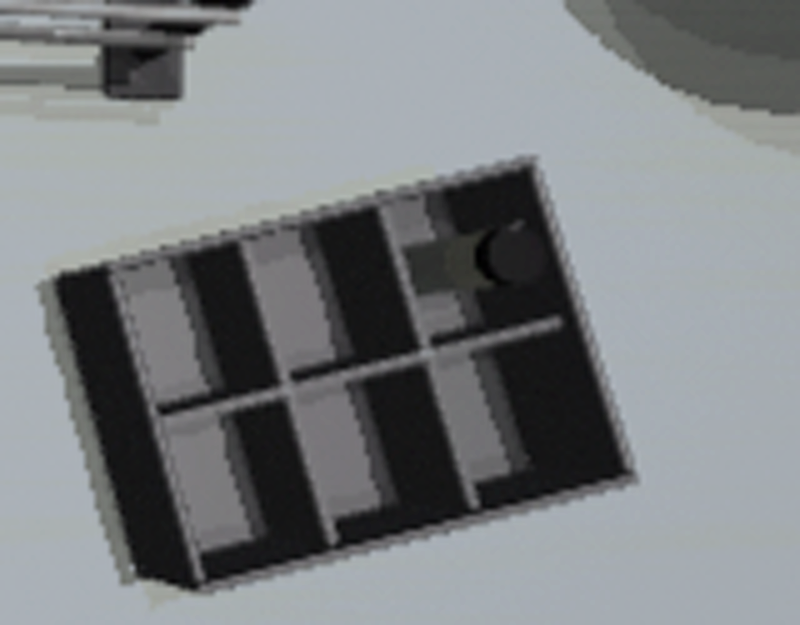

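```bash
python3 -m handwheel '[[0.015,-0.062,-0.324,-0.0025,1.273],[0.015,-0.062,-0.324,-0.0025,1.273],[0.015,-0.062,-0.324,-0.0025,1.273],[0.015,-0.062,-0.324,-0.0025,1.273],[0.015,-0.062,-0.324,-0.0025,1.273],[0.015,-0.062,-0.324,-0.0025,1.273],[0.015,-0.062,-0.324,-0.0025,1.273],[0.015,-0.062,-0.324,-0.0025,1.273],[0.015,-0.062,-0.324,-0.0025,1.273],[0.015,-0.062,-0.324,-0.0025,1.273],[0.015,-0.062,-0.324,-0.0025,1.273],[0.015,-0.062,-0.324,-0.0025,1.273]]'; python3 - <<'E'
from h import *
print(get_obs()['qpos'].round(1))
cv2.imwrite("pics/w16.png",read_camera("wrist"))
x,y=cell_xy((.4497,-.270),14.5,.039,.010);delta(x,y,.127,104.5)
for cx,cy in [(0,.035),(0,-.035)]:
  X=cell_xy((.4497,-.270),14.5,cx,cy);print(proj("wrist",[*X,.094]))
E
```

```text
time_s: 23.25
tool_pos: [0.4842, -0.2504, 0.2779]
tool_rot: [-180.0, -0.0, 104.6]
force: [0.5, 0.1, -1.7]
grip_width: 0.025
[ 72.1   8.9 -52.4  91.8   7.1  82.9  33.8]
shift [-0.0003  0.0007  0.1512] twist 0.001
[286.93401813 159.68676532]
[288.53264179 216.92897674]
```

View pics/w16.png

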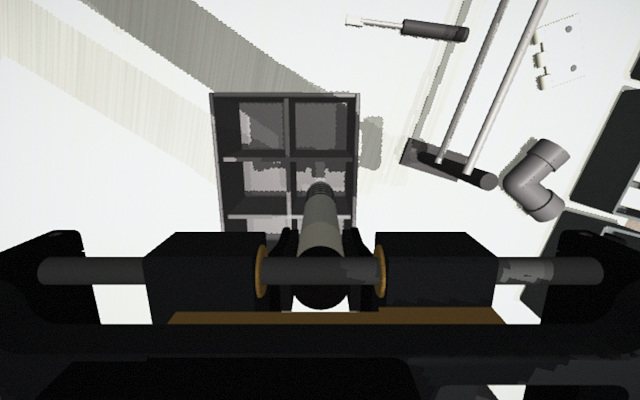

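The cross walls at (287,159) and (288,217) match the prediction. Lower, release and rise.

```bash
python3 -m handwheel '[[0.015,0,0.001,0.04,0],[0.015,0,0.001,0.08,0],[0.015,0,0.001,0.11,0],[0.015,0,0.001,0.13,0],[0.015,0,0.001,0.145,0],[0.015,0,0.001,0.15,0],[0.015,0,0.001,0.151,0],[0.015,0,0.001,0.151,0]]'; python3 -m handwheel '[[0.045,0,0,0,0],[0.045,0,0,0,0],[0.045,0,0,0,0],[0.045,0,0,0,0],[0.045,0,0,-0.05,0],[0.045,0,0,-0.1,0],[0.045,0,0,-0.15,0],[0.045,0,0,-0.17,0]]'; python3 - <<'E'
from h import *
cv2.imwrite("pics/w17.png",read_camera("wrist"))
delta(.602,.053,.292,177.4)
E
```

```text
time_s: 24.1
tool_pos: [0.4861, -0.2508, 0.1285]
tool_rot: [179.9, 0.1, 104.5]
force: [0.3, 0.3, -2.1]
grip_width: 0.0252
time_s: 24.9
tool_pos: [0.4874, -0.2508, 0.3029]
tool_rot: [179.7, 0.3, 104.5]
force: [0.4, -0.5, -1.0]
grip_width: 0.045
shift [0.2661 0.1865 0.0115] twist -1.272
```

View pics/w17.png

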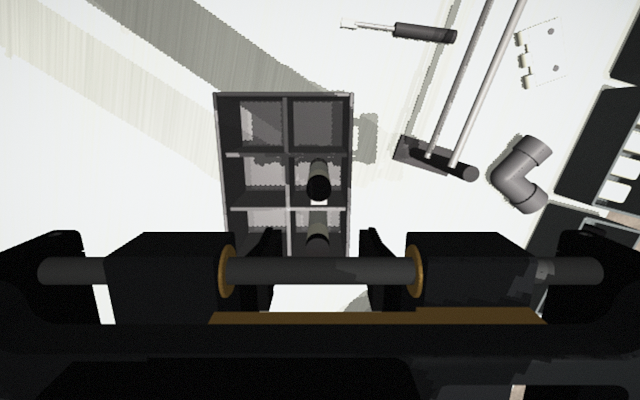

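Both lamps stand upright, caps at (319,187) and about (317,240). Next is the lamp at (0.602,0.053).

```bash
python3 -m handwheel '[[0.045,0.266,0.1865,0.0115,-1.272],[0.045,0.266,0.1865,0.0115,-1.272],[0.045,0.266,0.1865,0.0115,-1.272],[0.045,0.266,0.1865,0.0115,-1.272],[0.045,0.266,0.1865,0.0115,-1.272],[0.045,0.266,0.1865,0.0115,-1.272],[0.045,0.266,0.1865,0.0115,-1.272],[0.045,0.266,0.1865,0.0115,-1.272],[0.045,0.266,0.1865,0.0115,-1.272],[0.045,0.266,0.1865,0.0115,-1.272],[0.045,0.266,0.1865,0.0115,-1.272],[0.045,0.266,0.1865,0.0115,-1.272]]'; python3 - <<'E'
from h import *
print(get_obs()['qpos'].round(1))
cv2.imwrite("pics/w18.png",read_camera("wrist"))
delta(.602,.053,.19,177.4)
for p in [(.602,.053,.234),(.607,.147,.234)]:print(proj("wrist",p))
E
```

```text
time_s: 26.15
tool_pos: [0.5993, 0.0533, 0.286]
tool_rot: [-180.0, -0.0, 177.3]
force: [0.2, 0.4, 0.0]
grip_width: 0.0451
[ 44.5  24.5 -69.7  83.   22.9  88.2  63.1]
shift [-0.0027 -0.0002  0.0961] twist -0.002
[319.95781016 219.49677716]
[444.20432159 220.15522711]
```

View pics/w18.png

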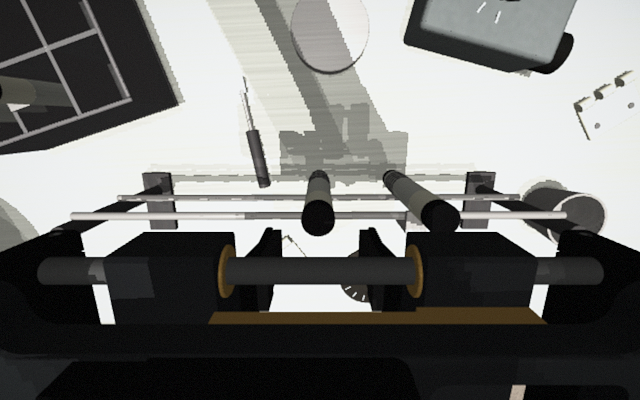

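The cap at (318,220) is aligned. Descend and grip.

```bash
python3 -m handwheel '[[0.045,-0.004,0,0.04,0],[0.045,-0.004,0,0.075,0],[0.045,-0.004,0,0.094,0],[0.045,-0.004,0,0.095,0],[0.015,-0.004,0,0.095,0],[0.015,-0.004,0,0.095,0],[0.015,-0.004,0,0.095,0],[0.015,-0.004,0,0.095,0],[0.015,-0.004,0,0.095,0]]' 40;python3 -m handwheel '[[0.015,0,0,-0.02,0],[0.015,0,0,-0.05,0],[0.015,0,0,-0.06,0],[0.015,0,0,-0.06,0],[0.015,0.03,0,-0.06,0],[0.015,0.06,0,-0.06,0],[0.015,0.09,0.0,-0.06,0],[0.015,0.09,0.0,-0.06,0],[0.015,0.09,0.0,-0.06,0]]'; python3 -c "
from h import *
print(get_obs()['qpos'].round(1))
delta(.437,.074,.195,177.4)"
```

```text
time_s: 27.1
tool_pos: [0.604, 0.0536, 0.1923]
tool_rot: [-180.0, 0.1, 177.4]
force: [-0.6, -0.5, 5.3]
grip_width: 0.0251
time_s: 28.0
tool_pos: [0.5131, 0.0563, 0.2502]
tool_rot: [-179.8, 0.0, 177.3]
force: [-0.2, -0.1, -1.9]
grip_width: 0.0254
[ 60.8  10.3 -76.3  97.7  10.3  80.1  70.2]
shift [0.0768 0.0143 0.0551] twist -0.002
```

Joint 3 is drifting towards its limit (-76 of -79). I'll turn the yaw here in the clear and watch how it responds.

```bash
python3 -m handwheel '[[0.015,0,0,0,0.15],[0.015,0,0,0,0.3],[0.015,0,0,0,0.45],[0.015,0,0,0,0.6],[0.015,0,0,0,0.6]]'; python3 -c "
from h import *
print(get_obs()['qpos'].round(1))"; python3 -m handwheel '[[0.015,0,0,0,0.15],[0.015,0,0,0,0.3],[0.015,0,0,0,0.45],[0.015,0,0,0,0.6],[0.015,0,0,0,0.6]]'; python3 -c "
from h import *
print(get_obs()['qpos'].round(1));delta(.437,.074,.25)"
```

```text
time_s: 28.5
tool_pos: [0.5141, 0.0577, 0.2504]
tool_rot: [179.9, -0.1, 143.0]
force: [0.7, 1.0, -2.0]
grip_width: 0.0252
[ 56.1   8.3 -70.   97.6   7.8  79.7  37.9]
time_s: 29.0
tool_pos: [0.5138, 0.0577, 0.2505]
tool_rot: [-180.0, -0.1, 108.8]
force: [-0.1, 0.5, -1.5]
grip_width: 0.025
[ 52.5   7.  -65.6  97.7   6.4  79.5   4.8]
shift [ 0.0402 -0.0675  0.0005] twist 0
```

```bash
python3 -m handwheel '[[0.015,0.04,-0.0675,0,0],[0.015,0.04,-0.0675,0,0],[0.015,0.04,-0.0675,0.03,0],[0.015,0.04,-0.0675,0.055,0],[0.015,0.04,-0.0675,0.055,0]]'; python3 - <<'E'
from h import *
print(get_obs()['qpos'].round(1))
cv2.imwrite("pics/w19.png",read_camera("wrist"))
cv2.imwrite("pics/s19.png",read_camera("scene"))
crop(cv2.imread("pics/s19.png"),250,80,220,200,3,"pics/s19c.png")
delta(.437,.074,.15)
E
```

```text
time_s: 29.5
tool_pos: [0.4344, 0.0737, 0.1937]
tool_rot: [-179.7, 0.0, 109.0]
force: [0.1, 0.3, -1.1]
grip_width: 0.025
[ 60.  -10.3 -65.6 111.4  -9.7  73.4  16.6]
shift [-0.0004  0.0001  0.0463] twist 0
```

View pics/w19.png

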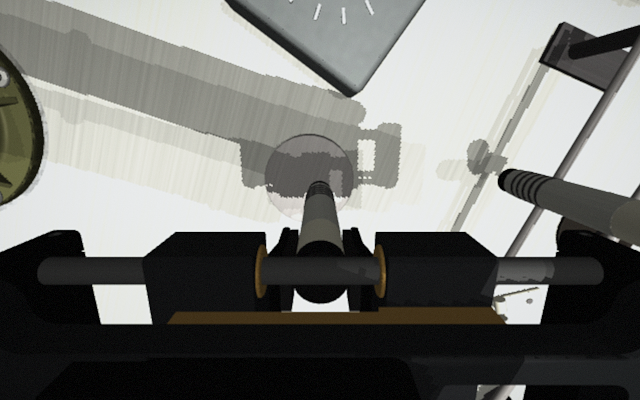

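View pics/s19c.png

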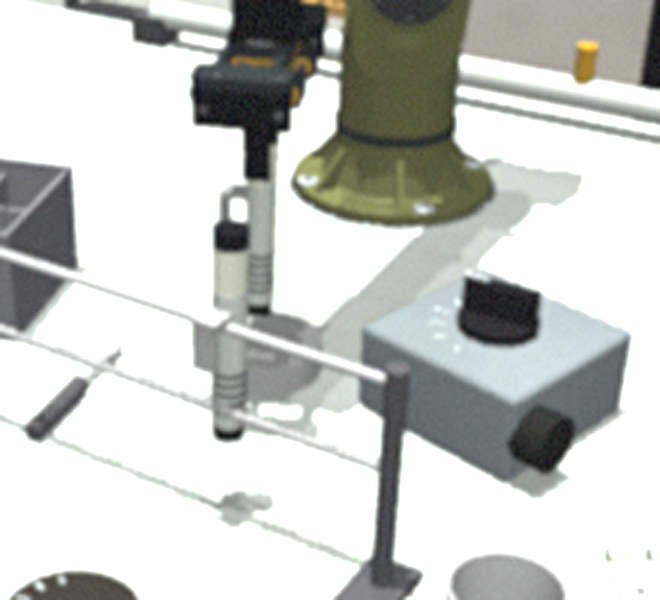

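The button end at (320,185) is over the block (centre about 310,178). Push.

```bash
python3 -m handwheel '[[0.015,0,0,0.02,0],[0.015,0,0,0.032,0],[0.015,0,0,0.036,0],[0.015,0,0,0.04,0],[0.015,0,0,0.044,0],[0.015,0,0,0.046,0],[0.015,0,0,0.047,0],[0.015,0,0,0.047,0],[0.015,0,0,0.047,0]]' 50; python3 -c "
from h import *
print(get_obs()['qpos'].round(1))"
```

```text
time_s: 30.5
tool_pos: [0.4376, 0.0741, 0.1515]
tool_rot: [-180.0, 0.0, 108.6]
force: [-6.4, -0.3, 20.5]
grip_width: 0.0249
[ 61.   -5.5 -69.8 114.4  -5.5  67.5  12.1]
```

```bash
python3 -m handwheel '[[0.015,0,0,0.002,0],[0.015,0,0,0.003,0],[0.015,0,0,0.003,0],[0.015,0,0,0.003,0]]';python3 -m handwheel '[[0.015,0,0,-0.02,0],[0.015,0,0,-0.06,0],[0.015,0,0,-0.11,0],[0.015,0,0,-0.12,0],[0.015,0,0,-0.12,0]]' 40; python3 - <<'E'
from h import *
print(get_obs()['qpos'].round(1))
t=read_camera("top");cv2.imwrite("pics/t20.png",t)
crop(t,415,180,160,125,5,"pics/cadt20.png")
x,y=cell_xy((.4497,-.270),14.5,.039,.080);delta(x,y,.28,104.5)
E
```

```text
time_s: 30.9
tool_pos: [0.4388, 0.0739, 0.1512]
tool_rot: [180.0, 0.1, 108.6]
force: [-11.2, -1.8, 41.4]
grip_width: 0.0254
time_s: 31.4
tool_pos: [0.4383, 0.0741, 0.2676]
tool_rot: [179.8, 0.1, 108.6]
force: [0.9, -1.1, -1.7]
grip_width: 0.0252
[ 58.9 -14.1 -60.9 104.9 -12.3  82.   19.1]
shift [-0.253  -0.0532 -0.014 ] twist 0.072
```

View pics/cadt20.png

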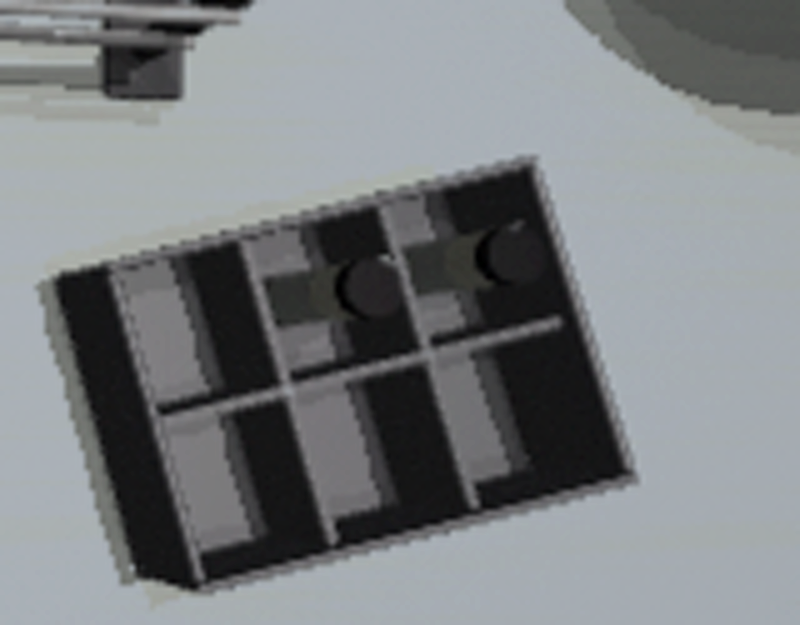

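The button is home (41 N, no travel). The caddy is unmoved, with two lamps standing. Go to the third compartment.

```bash
python3 -m handwheel '[[0.015,-0.253,-0.053,-0.014,0.072],[0.015,-0.253,-0.053,-0.014,0.072],[0.015,-0.253,-0.053,-0.014,0.072],[0.015,-0.253,-0.053,-0.014,0.072],[0.015,-0.253,-0.053,-0.014,0.072],[0.015,-0.253,-0.053,-0.014,0.072],[0.015,-0.253,-0.053,-0.014,0.072],[0.015,-0.253,-0.053,-0.014,0.072]]'; python3 - <<'E'
from h import *
print(get_obs()['qpos'].round(1))
cv2.imwrite("pics/w21.png",read_camera("wrist"))
x,y=cell_xy((.4497,-.270),14.5,.039,.080);delta(x,y,.128,104.5)
for cx,cy in [(0,.035),(0,-.035)]:
  X=cell_xy((.4497,-.270),14.5,cx,cy);print(proj("wrist",[*X,.094]))
print(proj("wrist",[*cell_xy((.4497,-.27),14.5,0,.105),.11]),proj("wrist",[*cell_xy((.4497,-.27),14.5,.0775,.105),.11]))
E
```

```text
time_s: 32.25
tool_pos: [0.4669, -0.1806, 0.2785]
tool_rot: [-179.9, -0.2, 104.6]
force: [0.1, 0.7, -1.8]
grip_width: 0.0249
[ 68.5   0.9 -50.2  97.3   0.6  82.3  32.8]
shift [-0.0028 -0.0002  0.151 ] twist 0.003
[287.80950808 218.67226332]
[289.18597045 270.17872278]
[284.70582609 163.76012781] [354.28882736 163.97224813]
```

View pics/w21.png

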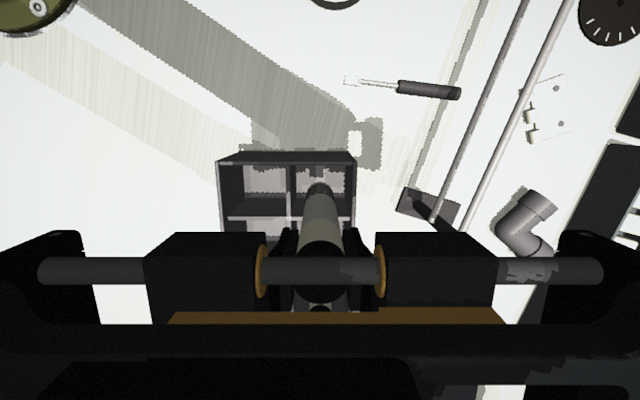

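```bash
python3 -m handwheel '[[0.015,-0.003,0,0.04,0],[0.015,-0.003,0,0.08,0],[0.015,-0.003,0,0.11,0],[0.015,-0.003,0,0.13,0],[0.015,-0.003,0,0.145,0],[0.015,-0.003,0,0.15,0],[0.015,-0.003,0,0.151,0],[0.015,-0.003,0,0.151,0]]'; python3 -m handwheel '[[0.045,0,0,0,0],[0.045,0,0,0,0],[0.045,0,0,0,0],[0.045,0,0,0,0],[0.045,0,0,-0.05,0],[0.045,0,0,-0.1,0],[0.045,0,0,-0.15,0],[0.045,0,0,-0.17,0]]'; python3 - <<'E'
from h import *
print(get_obs()['qpos'].round(1))
cv2.imwrite("pics/w22.png",read_camera("wrist"))
delta(.607,.147,.292,177.4)
E
```

```text
time_s: 33.1
tool_pos: [0.4688, -0.1856, 0.13]
tool_rot: [179.9, 0.1, 104.5]
force: [0.2, -1.1, -1.0]
grip_width: 0.0251
time_s: 33.9
tool_pos: [0.47, -0.1859, 0.3042]
tool_rot: [179.7, 0.3, 104.5]
force: [0.1, 0.4, 0.1]
grip_width: 0.0452
[ 69.2   0.6 -50.4  94.6   0.6  84.6  33.2]
shift [0.2887 0.2153 0.0129] twist -1.273
```

View pics/w22.png

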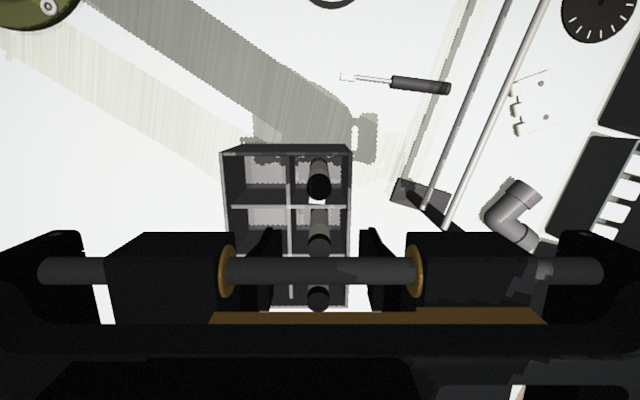

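All three lamps stand. Go to the last lamp.

```bash
python3 -m handwheel '[[0.045,0.2887,0.215,0.012,-1.273],[0.045,0.2887,0.215,0.012,-1.273],[0.045,0.2887,0.215,0.012,-1.273],[0.045,0.2887,0.215,0.012,-1.273],[0.045,0.2887,0.215,0.012,-1.273],[0.045,0.2887,0.215,0.012,-1.273],[0.045,0.2887,0.215,0.012,-1.273],[0.045,0.2887,0.215,0.012,-1.273],[0.045,0.2887,0.215,0.012,-1.273],[0.045,0.2887,0.215,0.012,-1.273],[0.045,0.2887,0.215,0.012,-1.273],[0.045,0.2887,0.215,0.012,-1.273]]'; python3 - <<'E'
from h import *
print(get_obs()['qpos'].round(1))
cv2.imwrite("pics/w23.png",read_camera("wrist"))
delta(.6075,.147,.1905,177.4)
for p in [(.607,.147,.234)]:print(proj("wrist",p))
E
```

```text
time_s: 35.15
tool_pos: [0.604, 0.1468, 0.287]
tool_rot: [-180.0, 0.0, 177.3]
force: [-0.6, -0.7, -0.1]
grip_width: 0.0449
[ 32.5  26.9 -67.9  80.   24.8  89.3  53.9]
shift [-0.0034  0.0005  0.0966] twist -0.002
[320.68229831 219.37038018]
```

View pics/w23.png

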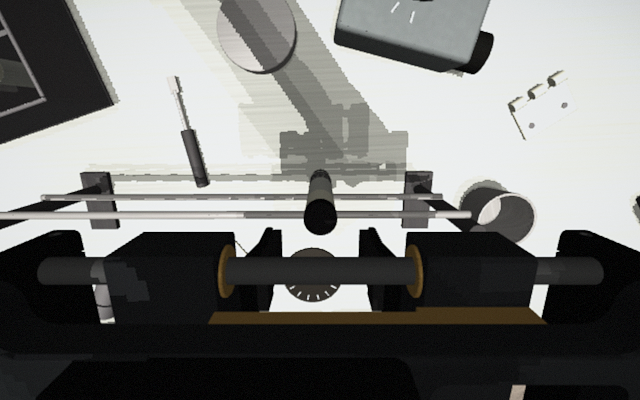

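The cap at (320,219) is aligned. Grip, lift, draw back, then turn the yaw towards the caddy's.

```bash
python3 -m handwheel '[[0.045,-0.004,0,0.04,0],[0.045,-0.004,0,0.075,0],[0.045,-0.004,0,0.095,0],[0.045,-0.004,0,0.096,0],[0.015,-0.004,0,0.096,0],[0.015,-0.004,0,0.096,0],[0.015,-0.004,0,0.096,0],[0.015,-0.004,0,0.096,0],[0.015,-0.004,0,0.096,0]]' 40;python3 -m handwheel '[[0.015,0,0,-0.02,0],[0.015,0,0,-0.05,0],[0.015,0,0,-0.06,0],[0.015,0,0,-0.06,0],[0.015,0.03,0,-0.06,0],[0.015,0.06,0,-0.06,0],[0.015,0.08,0.0,-0.06,0],[0.015,0.08,0.0,-0.06,0],[0.015,0.08,0.0,-0.06,0]]'; python3 -m handwheel '[[0.015,0,0,0,0.15],[0.015,0,0,0,0.3],[0.015,0,0,0,0.45],[0.015,0,0,0,0.6],[0.015,0,0,0,0.75],[0.015,0,0,0,0.9],[0.015,0,0,0,1.05],[0.015,0,0,0,1.2],[0.015,0,0,0,1.27],[0.015,0,0,0,1.27]]'; python3 -c "
from h import *
print(get_obs()['qpos'].round(1))
delta(.437,.074,.25,104.5)"
```

```text
time_s: 36.1
tool_pos: [0.6085, 0.1478, 0.1924]
tool_rot: [180.0, 0.1, 177.4]
force: [-0.4, -0.5, 5.4]
grip_width: 0.0249
time_s: 37.0
tool_pos: [0.528, 0.1502, 0.2501]
tool_rot: [-179.9, -0.0, 177.4]
force: [0.4, 0.3, -1.4]
grip_width: 0.0254
time_s: 38.0
tool_pos: [0.5287, 0.1507, 0.2503]
tool_rot: [-180.0, -0.0, 104.6]
force: [0.5, 0.2, -1.8]
grip_width: 0.0252
[ 34.4  12.3 -60.1  93.6  10.8  80.4 -12.3]
shift [-0.0511 -0.1081  0.0003] twist 0.002
```

```bash
python3 -m handwheel '[[0.015,-0.051,-0.108,0,0],[0.015,-0.051,-0.108,0,0],[0.015,-0.051,-0.108,0,0],[0.015,-0.051,-0.108,0.03,0],[0.015,-0.051,-0.108,0.055,0],[0.015,-0.051,-0.108,0.055,0]]'; python3 - <<'E'
from h import *
print(get_obs()['qpos'].round(1))
cv2.imwrite("pics/w24.png",read_camera("wrist"))
delta(.437,.074,.15,104.5)
E
```

```text
time_s: 38.6
tool_pos: [0.4343, 0.0738, 0.1934]
tool_rot: [-179.7, -0.1, 104.8]
force: [-0.2, 0.3, -1.7]
grip_width: 0.0251
[ 50.3  -7.9 -57.9 111.6  -7.   73.1   9.5]
shift [-0.0008  0.0014  0.0452] twist 0.005
```

View pics/w24.png

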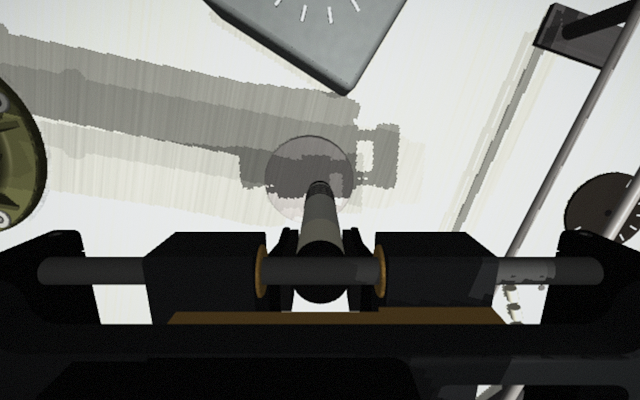

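The button end at (320,186) is over the block. Push.

```bash
python3 -m handwheel '[[0.015,0,0,0.02,0],[0.015,0,0,0.032,0],[0.015,0,0,0.036,0],[0.015,0,0,0.04,0],[0.015,0,0,0.044,0],[0.015,0,0,0.046,0],[0.015,0,0,0.048,0],[0.015,0,0,0.048,0],[0.015,0,0,0.048,0]]' 50; python3 -m handwheel '[[0.015,0,0,0.001,0],[0.015,0,0,0.001,0],[0.015,0,0,0.001,0]]';python3 -m handwheel '[[0.015,0,0,-0.02,0],[0.015,0,0,-0.06,0],[0.015,0,0,-0.11,0],[0.015,0,0,-0.12,0],[0.015,0,0,-0.12,0]]' 40; python3 - <<'E'
from h import *
print(get_obs()['qpos'].round(1))
t=read_camera("top");cv2.imwrite("pics/t25.png",t)
crop(t,415,180,160,125,5,"pics/cadt25.png")
x,y=cell_xy((.4497,-.270),14.5,-.039,.080);delta(x,y,.28,104.5)
E
```

```text
time_s: 39.55
tool_pos: [0.4376, 0.0745, 0.1515]
tool_rot: [180.0, 0.1, 104.7]
force: [-8.3, -1.3, 23.8]
grip_width: 0.0252
time_s: 39.85
tool_pos: [0.4379, 0.0745, 0.1514]
tool_rot: [180.0, 0.1, 104.7]
force: [-8.4, -1.8, 30.5]
grip_width: 0.0251
time_s: 40.35
tool_pos: [0.4381, 0.0746, 0.269]
tool_rot: [179.7, 0.1, 104.7]
force: [0.8, -0.3, -1.6]
grip_width: 0.0252
[ 50.8 -11.7 -55.2 104.9  -9.6  81.7  12.2]
shift [-0.2564 -0.1135 -0.0128] twist 0.003
```

View pics/cadt25.png

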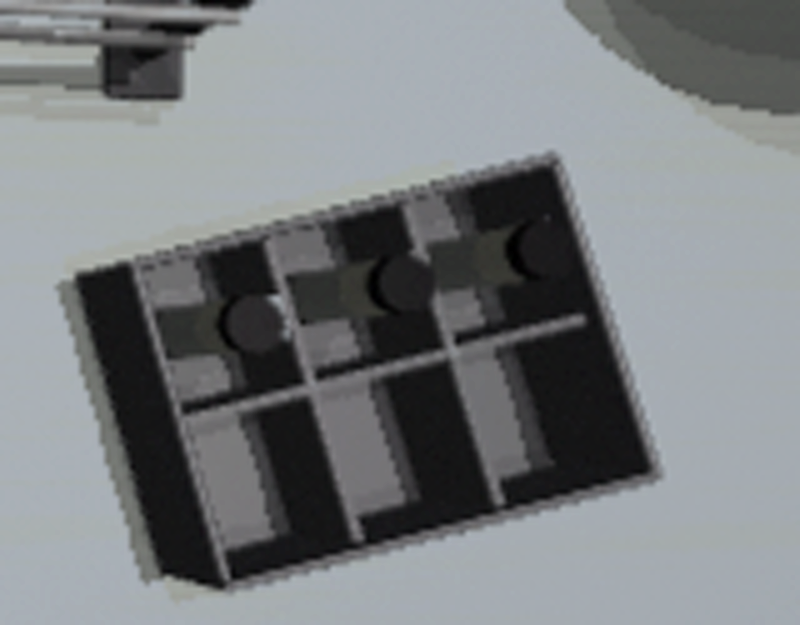

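The caddy has been knocked about 12 mm: the crosses are now at crop (311,381) and (452,346). All three lamps still stand. Re-measure.

```bash
python3 - <<'E'
from h import *
f=lambda x,y,z:onz("top",415+(x+.5)/5-.5,180+(y+.5)/5-.5,z)[:2]
a,b=f(311,382,.094),f(453,346,.094)
print(a,b,np.linalg.norm(a-b),(a+b)/2,np.degrees(np.arctan2(-(a-b)[0],(a-b)[1])))
C=(a+b)/2
x,y=cell_xy(C,14.7,-.039,.080);print(x,y);delta(x,y,.28,104.5)
E
```

```text
[ 0.4435163  -0.24722689] [ 0.46135057 -0.31610959] 0.07115396685543507 [ 0.45243344 -0.28166824] 14.515590878460417
0.3944093573586486 -0.21418337790542585
shift [-0.2685 -0.1141 -0.0128] twist 0.003
```

```bash
python3 -c "
from h import *
x,y=cell_xy((.4524,-.2817),14.5,-.039,.010);print(x,y);delta(x,y,.28,104.5)"
```

```text
0.4121384419847094 -0.28178334375434216
shift [-0.3384 -0.1141 -0.0127] twist 0.003
```

```bash
python3 -m handwheel '[[0.015,-0.05,0.02,-0.012,0],[0.015,-0.1,0.02,-0.012,0],[0.015,-0.15,0,-0.012,0],[0.015,-0.2,-0.02,-0.012,0],[0.015,-0.24,-0.05,-0.012,0],[0.015,-0.28,-0.08,-0.012,0],[0.015,-0.338,-0.114,-0.012,0],[0.015,-0.338,-0.114,-0.012,0],[0.015,-0.338,-0.114,-0.012,0],[0.015,-0.338,-0.114,-0.012,0]]'; python3 - <<'E'
from h import *
print(get_obs()['qpos'].round(1))
cv2.imwrite("pics/w26.png",read_camera("wrist"))
C=(.4524,-.2817)
x,y=cell_xy(C,14.5,-.039,.010);delta(x,y,.128,104.5)
for cx,cy in [(0,.035),(0,-.035)]:
  X=cell_xy(C,14.5,cx,cy);print(proj("wrist",[*X,.094]))
E
```

```text
time_s: 41.4
tool_pos: [0.411, -0.2809, 0.2767]
tool_rot: [-179.9, -0.2, 104.6]
force: [0.0, 1.3, -0.8]
grip_width: 0.0251
[ 68.4   0.  -36.7  98.1  -0.1  82.2  46.4]
shift [-2.400e-03  1.000e-04  1.492e-01] twist 0.004
[353.6858455 161.9137017]
[351.76543048 219.13598897]
```

View pics/w26.png

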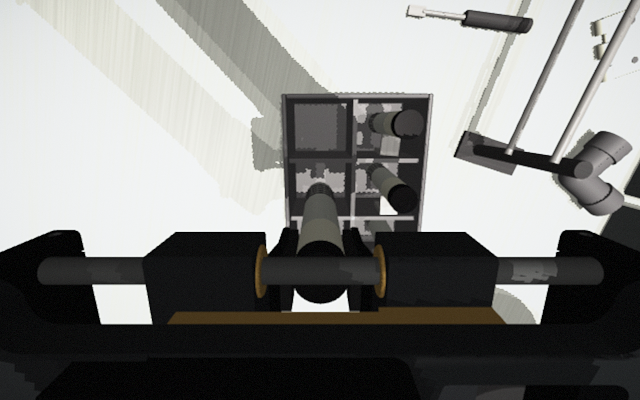

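The crosses at (353,160) and (352,218) agree with the new pose. Lower, release and rise.

```bash
python3 -m handwheel '[[0.015,-0.002,0,0.04,0],[0.015,-0.002,0,0.08,0],[0.015,-0.002,0,0.11,0],[0.015,-0.002,0,0.13,0],[0.015,-0.002,0,0.143,0],[0.015,-0.002,0,0.148,0],[0.015,-0.002,0,0.149,0],[0.015,-0.002,0,0.149,0]]'; python3 -m handwheel '[[0.045,0,0,0,0],[0.045,0,0,0,0],[0.045,0,0,0,0],[0.045,0,0,0,0],[0.045,0,0,-0.05,0],[0.045,0,0,-0.1,0],[0.045,0,0,-0.15,0],[0.045,0,0,-0.2,0],[0.045,0.1,0.1,-0.2,0],[0.045,0.2,0.1,-0.2,0],[0.045,0.2,0.1,-0.2,0],[0.045,0.2,0.1,-0.2,0],[0.045,0.2,0.1,-0.2,0],[0.045,0.2,0.1,-0.2,0]]'; python3 - <<'E'
from h import *
o=get_obs();print(o['qpos'].round(1),o['tool_pos'])
t=read_camera("top");cv2.imwrite("pics/t27.png",t)
s=read_camera("scene");cv2.imwrite("pics/s27.png",s)
crop(t,200,150,370,170,2,"pics/t27c.png")
crop(s,150,90,320,180,2.4,"pics/s27c.png")
E
```

```text
time_s: 42.25
tool_pos: [0.413, -0.2834, 0.1309]
tool_rot: [179.9, 0.1, 104.7]
force: [-0.7, -0.0, -1.2]
grip_width: 0.0253
time_s: 43.65
tool_pos: [0.459, -0.0591, 0.3307]
tool_rot: [179.9, 0.1, 105.2]
force: [0.7, -0.5, 0.5]
grip_width: 0.0454
[ 58.8  -7.3 -48.9  96.5  -5.5  88.2  25.4] [ 0.45898112 -0.05907743  0.33072943]
```

View pics/t27c.png

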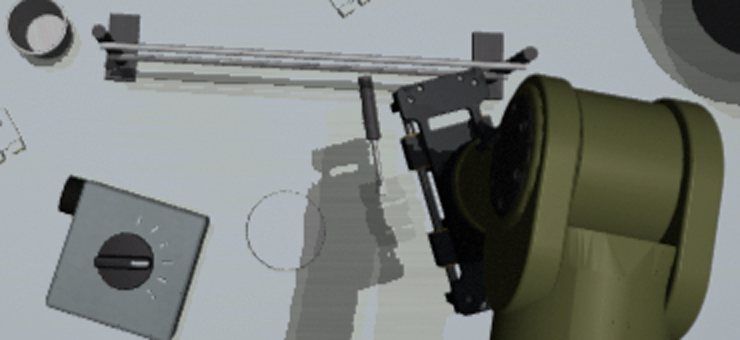

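View pics/s27c.png

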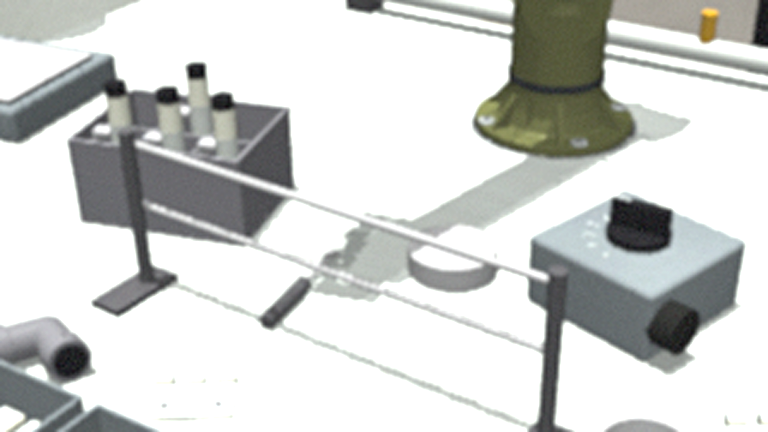

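```bash
python3 - <<'E'
from h import *
for c in [(.039,-.06),(.039,.01),(.039,.08),(-.039,.01)]:
  x,y=cell_xy((.4524,-.2817),14.5,*c);p=proj("scene",(x,y,.168));print(c,(p-[150,90])*2.4)
t=cv2.imread("pics/t27.png");crop(t,235,240,60,60,10,"pics/sel27.png")
E
```

```text
(0.039, -0.06) [110.2163799   80.72066311]
(0.039, 0.01) [165.55806094  87.37960554]
(0.039, 0.08) [222.41341089  94.22067894]
(-0.039, 0.01) [195.80533734  62.92261997]
```

View pics/sel27.png

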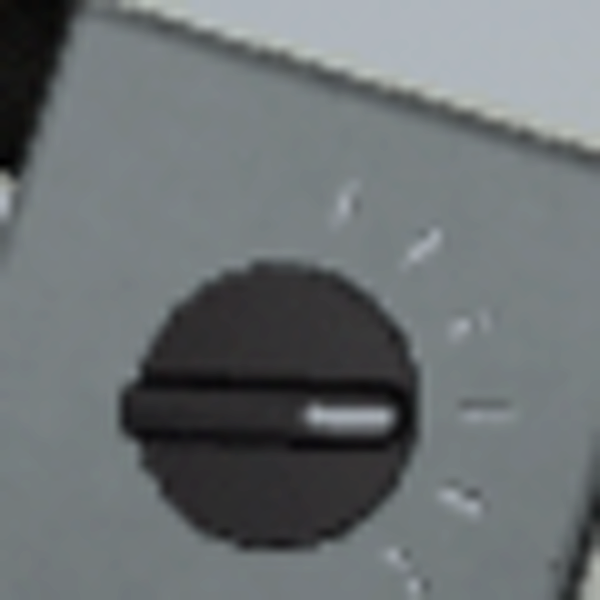

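The pointer is exactly at the fourth tick, and all four cap positions match lamps standing on the caddy floor. Hand in.

```bash
python3 -c "
from cell import *
print(get_obs()['joint_velocities'].round(2),get_obs()['time_s']);print(sign_off())"
```

```text
[ 1.18  0.91  2.22  0.08  0.47 -0.1   0.09] 43.75
the job is handed in; nothing more can be done
None
```

I set the selector to its third click. I then took the four lamps off the rack, pushed each button home on the steel block, and stood all four in the caddy, each in its own compartment. The job was handed in at about 44 s.

- **Selector:** the last picture shows the pointer on the fourth tick, which is the third click.
- **Buttons:** I judged these by force and height, since I could not read the joint values. Each lamp stopped at the fully-home height with 28–41 N on it and no further travel.
- **Caddy:** it was knocked about 12 mm aside during the fourth press. I measured it again before placing the last lamp.
- **Lamps:** in the scene picture the four cap tops match lamps standing upright on the caddy floor to within about 1–2 px. The exception is the first lamp, about 3 px off, probably a slight lean or shift from the knock.
- **Bystanders:** the rack is empty, and the bystanders I could see in the last pictures looked untouched, though I did not measure their positions again.
- **At hand-in:** the arm was clear of everything, though its joints still showed small speeds of up to about 2°/s.

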